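Snap the cookie display basket into both clips of its counter stand

TASK

Pick up the wire display basket by its wooden header board and hang it on the counter stand: bring the bar along its back over the two spring clips and press it gently down until both ends have snapped fully home. Make sure that both sides are in before you let go; do not force it, and leave the other things on the counter where they are.

Things in the scene. Friction and masses are not known exactly. Their poses are not given: they have to be found in the camera images.
- basket: dark wire basket with a wooden floor, 194 mm wide (y), 112 mm deep, about 0.36 kg, standing on the counter. Origin: on the underside, straight below the hanging bar at its back; x points to its back (body from x = +2 to -110 mm), z up. The bar runs along y, 112 mm up, 266 mm long: it sticks out 36 mm beyond either side. It goes on the stand facing as the stand does (x along the stand's x)
- header (a point): middle of the wooden header board that stands on the middle of the bar, the basket's handle: 84 mm wide (along y), 10 mm thick (along x), 42 mm tall; the point is 23.5 mm above the bar's axis. Grip it across its thickness
- bar_left (a point): point on the axis of the basket's hanging bar, 115 mm from its middle towards its left (+y) end, 112 mm above the underside: the spot that goes into the left clip. The steel bar is 8 mm thick. Inboard of this spot sits a thin 16 mm collar, its outer face 106 mm from the middle; the two collars pass between the clips with 2 mm to spare on either side
- bar_right (a point): point on the axis of the basket's hanging bar, 115 mm from its middle towards its right (-y) end, 112 mm above the underside: the spot that goes into the right clip. The steel bar is 8 mm thick. Inboard of this spot sits a thin 16 mm collar, its outer face 106 mm from the middle; the two collars pass between the clips with 2 mm to spare on either side
- stand: counter stand, fixed: wooden base 150 x 290 x 18 mm, two upright tubes, on them a head with two clips that open upwards, 115 mm left (+y) and right of the middle. Origin: on the counter below the middle between the clip seats; x to its back. The head was set by hand: the seats (axis of a bar that is home) are both 148 to 193 mm up. That height is NOT measured; see or feel it
- under_left (a point): point on the counter (z = 0) exactly below the middle of the seat of the left (+y) clip: it tells x, y of that clip, not its height. The clip is 14 mm wide (y): a fixed back wall, flared top 27 mm above the seat, and a sprung jaw in front with a slanted lead-in up to 16 mm above it. It takes a bar up to 3 mm out of line in x; the wall is hard, the jaw gives. A collar that lands on it stops 25 to 35 mm above the seat
- under_right (a point): point on the counter (z = 0) exactly below the middle of the seat of the right (-y) clip: it tells x, y of that clip, not its height. The clip is like the left one. Between the tubes, 98 mm above the counter, a thin rest rail runs 5.5 mm behind the line of the seats; the hung basket leans back on it by 1 to 3 degrees
- jaw_left (a joint): spring jaw of the left clip, rad: 0 = shut, empty. A bar in line touches it 8 to 10 mm above the seat and opens it to 0.11 or more; past the nose, 3 mm above the seat, it springs back over the bar: 0.03 to 0.05 = home. Stuck half way: about 0.10; lying on top: 0. Passing both takes 12 to 22 N downwards in all, then the force drops, then comes the hard bottom; 30 N is too much. About 10 N upwards pulls it out
- jaw_right (a joint): spring jaw of the right clip, rad: 0 = shut, empty. As the left one: over 0.11 while the bar passes, 0.03 to 0.05 when the bar is home, more while the bar is held forward or pulled up, about 0.10 half way, 0 with a bar lying on top or none
- cookie_a: stack of iced cookies in a clear pack, 75 x 73 x 84 mm, a bystander; origin: centre of its underside
- cookie_b: another, lighter stack of iced cookies in a clear pack, 74 x 73 x 84 mm, a bystander; origin: centre of its underside
- bell: domed counter call bell, 84 mm across, 50 mm tall, a bystander; origin: centre of its underside
- jar_small: small jar with a metal screw lid, 60 mm across, 80 mm tall, a bystander near the back of the stand's board; origin: centre of its underside
- gift: brown gift box with a ribbon, 74 x 108 x 49 mm, a bystander; origin: centre of its underside

How it is judged:
By the outcome, as a careful person would: the job done as asked, in the order asked, and still so for the second after the job is handed in, with the robot touching nothing.
It also fails if it takes over 59 s, if anything falls off the work surface, if the arm or the gripper's body presses on something with over 40 N, if the wrist force passes 120 N, or if a joint passes its speed limit or range.

ROBOT

A 6-joint arm with a two-finger parallel gripper is mounted at the origin on a cart in front of the work surface, level with it; the furniture and walls round the work are solid. World frame = base frame: x ahead of the robot, y to its left, z up, the work surface at z = 0. Lengths are in m, angles in rad, forces in N, time in s.
With the tool pointing down it reaches from about 0.4 to 0.825 m from the base axis. Payload 7 kg.
Tool frame: the origin (TCP) lies at the centre of the arm's flange, where the gripper is bolted on; the fingertips stand 178 mm ahead of it and the grasp point (between the pads) lies 159 mm ahead of it; z points along the fingers, y is the direction in which the jaws open and shut (so a half turn about z gives the same grasp; the last joint's range is limited). The gripper opens to 88 mm and grips with 3 to 60 N. Pads are 19 mm wide; open, the fingers measure 130 mm over their backs; the gripper's body (78 mm by 193 mm) begins 47 mm behind the grasp point.
Start: joints at [1.404, 0.359, 0.012, 0, -1.224, -0.288], TCP at [0.297, 0.606, 0.405] pointing down, gripper open.
Joint ranges: [-3.07, 3.07], [-1.43, 2.12], [-1.02, 1.25], [-3.03, 1.67], [-3.05, -0], [-3.03, 3.03]. Speed limits (rad/s): [2.39, 2.39, 3.01, 3.14, 3.14, 3.14].

INTERFACE

Orientations are given as [roll, pitch, yaw] about the fixed x, y, z axes, in that order (R = Rz(yaw) Ry(pitch) Rx(roll)).
In Python, from station import arm gives the robot as it stands.
- The arm moves only by the shell command python3 -m handwheel 'ROWS' [OPENING] [FORCE]. ROWS is JSON, a list of rows, each a list of 4 numbers: the shift along the world's x, y, z in cm, then the turn about the world's z in rad. In form: [[dx, dy, dz, yaw], ...]. A call has 1 to 20 rows; each row shifts and turns the commanded pose from where the row before left it; what a row does not reach is not made up. A row lasts 1/10 s, in which the tool goes at most 50 mm and 8.59 degrees, less where a joint would pass 70% of its speed; a pose out of reach is approached as far as the arm can. A call is refused whole if a number of a shift passes 5 or a number of a turn 0.15, either way. A call with a gripper value outside its range is refused whole. OPENING is the closure, from 0 (fully open) to 1 (shut), set as the call begins (- or left out, the last holds). The fingers move at their own pace and stop on an object; FORCE is the grip in N (left out, the last holds). Time passes only in rows, so rows that do not move let the fingers close. It gives the time, the measured TCP pose, the force and the opening at its end, in the units of the state.
- arm.get_state(): the state, without advancing time (a new reading comes with each control period).
- arm.grab_frame(name): name is "scene" or "top"; returns a dict with "image" (384x512x3 uint8, red, green, blue), "depth" (384x512 float32, m along the optical axis (not along the pixel's ray), 0 where there is no reading), "vfov" (degrees; the focal length in pixels is half the picture's height over the tangent of half this angle, whatever the lens; pixels are square), "cx", "cy" (the principal point, pixels), "k1" (the pictures are not rectified: a ray, as slopes to the right and down, at radius r is drawn at 1 + k1 r^2 times it, then the intrinsics apply), "rvec" (rotation vector, rad) and "tvec" (3), from world to camera coordinates, as OpenCV has them. Camera axes: x right, y down, z forward; pixel columns grow to the right and rows downward; lengths in m; the calibration is good to about 2 mm. A picture is of the moment at which its call begins.
- arm.job_done(): hands the job in, once; it reports no verdict.
The state is a dict: "t": time; "q": joint angles; "qd": joint speeds; "joint_efforts": joint torques, N m; "eef_pos": TCP position; "ee_rot": TCP orientation; "force": force on the tool from outside, world axes, zero at the start; "moment": the same for the moment, N m; "width": finger opening in m.
Only numpy, scipy, OpenCV 4.12 (cv2) and the standard library are available. Lean on these libraries where they do the work, as an engineer would, in place of code of your own. Each camera call takes 0.05 s, during which the arm holds its last target.

## Working session

There is one attempt and no reset: what is moved stays moved. The work goes in short steps, Python scripts to look and compute and a shell command to move; the robot and the scene stay as the last step left them, time stands still between calls to the robot, and variables do not carry over. Pictures are saved under pics/ and viewed, and the job is handed in when it is done.

```bash
mkdir -p pics; ls
cat > h.py <<'E'
import numpy as np, cv2, pickle
from station import arm
def grab(n,tag):
    f=arm.grab_frame(n); pickle.dump(f,open(f'pics/{tag}.pkl','wb'))
    cv2.imwrite(f'pics/{tag}.png',cv2.resize(f['image'][:,:,::-1],(800,600),interpolation=cv2.INTER_CUBIC)); return f
def load(tag): return pickle.load(open(f'pics/{tag}.pkl','rb'))
def K(f):
    F=f['image'].shape[0]/2/np.tan(np.radians(f['vfov'])/2)
    return F
def ray(f,u,v):
    F=K(f); d=np.array([(u-f['cx'])/F,(v-f['cy'])/F]); s=d.copy()
    for _ in range(30): s=d/(1+f['k1']*(s@s))
    R=cv2.Rodrigues(np.array(f['rvec'],float))[0]; t=np.array(f['tvec'],float).ravel()
    return -R.T@t, R.T@np.array([s[0],s[1],1.])
def plane(f,u,v,z):
    o,d=ray(f,u,v); return o+d*(z-o[2])/d[2]
def dep(f,u,v):
    o,d=ray(f,u,v); return o+d*f['depth'][int(round(v)),int(round(u))]
def proj(f,p):
    R=cv2.Rodrigues(np.array(f['rvec'],float))[0]; t=np.array(f['tvec'],float).ravel()
    c=R@np.array(p,float)+t; s=c[:2]/c[2]; s=s*(1+f['k1']*(s@s)); F=K(f)
    return np.array([s[0]*F+f['cx'],s[1]*F+f['cy']])
def cloud(f):
    H,W=f['depth'].shape; F=K(f); vv,uu=np.mgrid[:H,:W]
    d=np.stack([(uu-f['cx'])/F,(vv-f['cy'])/F],-1); s=d.copy()
    for _ in range(30): s=d/(1+f['k1']*(s**2).sum(-1,keepdims=True))
    R=cv2.Rodrigues(np.array(f['rvec'],float))[0]; t=np.array(f['tvec'],float).ravel()
    P=np.concatenate([s,np.ones((H,W,1))],-1)*f['depth'][...,None]
    P=(P-t)@R; P[f['depth']==0]=np.nan; return P
E
python3 - <<'E'
from h import *
for n in('scene','top'):
    f=grab(n,n+'0'); print(n,f['vfov'],f['cx'],f['cy'],f['k1'],ray(f,256,192),(f['depth']==0).mean())
print(arm.get_state())
E
```

```text
pics
scene 46.08261468821178 250.12440089870267 192.82600161086597 -0.033726633215193334 (array([-0.03145882, -0.98686789,  0.97497538]), array([ 0.41558586,  0.68828333, -0.59474971])) 0.0287322998046875
top 48.210521136258336 249.76824820739282 181.9972197783395 -0.14242431091361302 (array([0.37943578, 0.00168618, 1.43493687]), array([ 1.02471350e-01,  4.41768779e-04, -9.95114995e-01])) 0.004063924153645833
{'t': 0.1, 'q': array([ 1.40413665e+00,  3.59303946e-01,  1.11584814e-02, -2.64254905e-04,
       -1.22408764e+00, -2.88089515e-01]), 'qd': array([-0.0013445 , -0.00316246,  0.00181967,  0.00053319, -0.00026128,
        0.00025097]), 'joint_efforts': array([-1.72953271e-03, -5.84160519e+01,  2.93749934e+01,  7.01548263e+00,
        1.00903594e-02, -5.86464807e-05]), 'eef_pos': array([0.29642696, 0.60624477, 0.40383496]), 'ee_rot': array([ 3.14014451e+00, -1.70055826e-04, -4.54839038e-01]), 'force': array([-1.17509296,  0.63138288,  0.55814732]), 'moment': array([0.02926383, 0.01466578, 0.03451258]), 'width': 0.08760167049173277}
```

View pics/scene0.png

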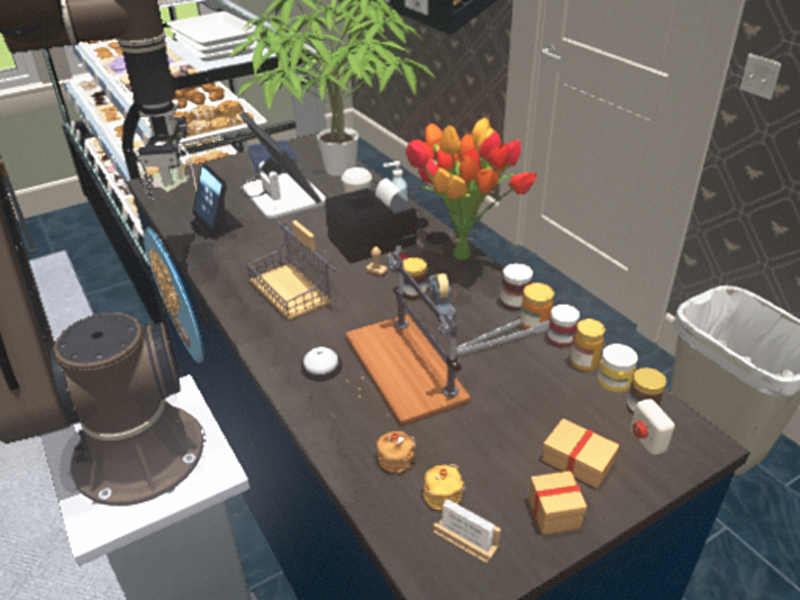

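View pics/top0.png

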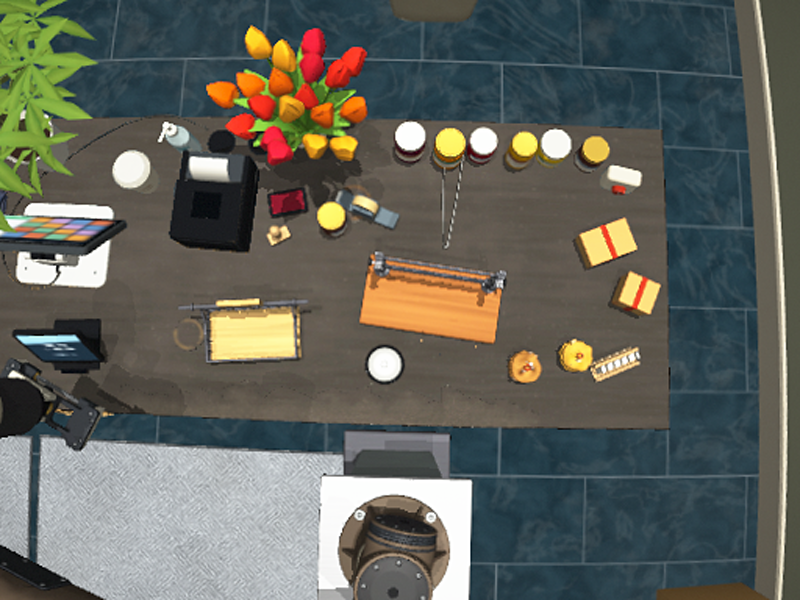

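The scene view shows the basket around (290,270) and the stand around (410,350). In the top view the basket's header is at (238,302) with its bar from about (180,306) to (308,302), and the clips are at about (379,262) and (495,282). Next I'll zoom in on both.

Run:
```python
from h import *
f=load('top0'); im=f['image'][:,:,::-1]
a=im[170:240,105:205]; b=im[150:225,225:330]
cv2.imwrite('pics/tb.png',cv2.resize(a,None,fx=8,fy=8,interpolation=cv2.INTER_CUBIC))
cv2.imwrite('pics/ts.png',cv2.resize(b,(105*7,75*7),interpolation=cv2.INTER_CUBIC))
g=load('scene0'); im=g['image'][:,:,::-1]
cv2.imwrite('pics/ss.png',cv2.resize(im[150:275,215:305],(540,600*125//125*1),interpolation=cv2.INTER_CUBIC)) if 0 else cv2.imwrite('pics/ss.png',cv2.resize(im[155:275,215:305],None,fx=5,fy=5,interpolation=cv2.INTER_CUBIC))
P=cloud(f)
def st(m,n): 
    q=P[m]; print(n,m.sum(),np.nanmedian(q,0),np.nanmin(q,0),np.nanmax(q,0))
# high points near basket & stand
x0,y0=[105,205],[170,240]
M=np.zeros(P.shape[:2],bool); M[170:240,105:205]=1
st(M&(P[...,2]>0.12)&(P[...,2]<.2),'header')
st(M&(P[...,2]>0.1)&(P[...,2]<.12),'bar')
M[:]=0; M[150:225,225:330]=1
st(M&(P[...,2]>0.13),'head')
for (u,v) in [(152,193),(242,168),(316,180),(280,172)]: print(u,v,dep(f,u,v))
```

```text
header 156 [0.49815522 0.31128293 0.15571221] [0.48641614 0.18766613 0.12000491] [0.5125843  0.43651546 0.16534433]
bar 131 [0.50132654 0.26936869 0.11668228] [0.48416346 0.18775361 0.11029063] [0.51558374 0.44951748 0.11998067]
head 280 [ 0.57116274 -0.07903996  0.17884872] [ 0.53966534 -0.18977554  0.13918504] [0.59072809 0.05401337 0.22336038]
152 193 [0.49885132 0.31612113 0.15779303]
242 168 [0.57790136 0.04542924 0.18627095]
316 180 [ 0.55638852 -0.18148627  0.12660684]
280 172 [ 0.59555671 -0.07625605  0.01201659]
```

View pics/tb.png

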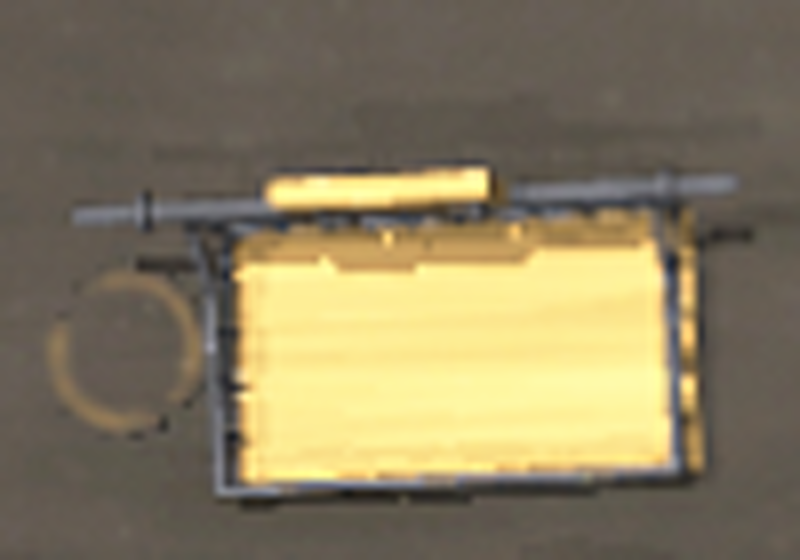

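View pics/ts.png

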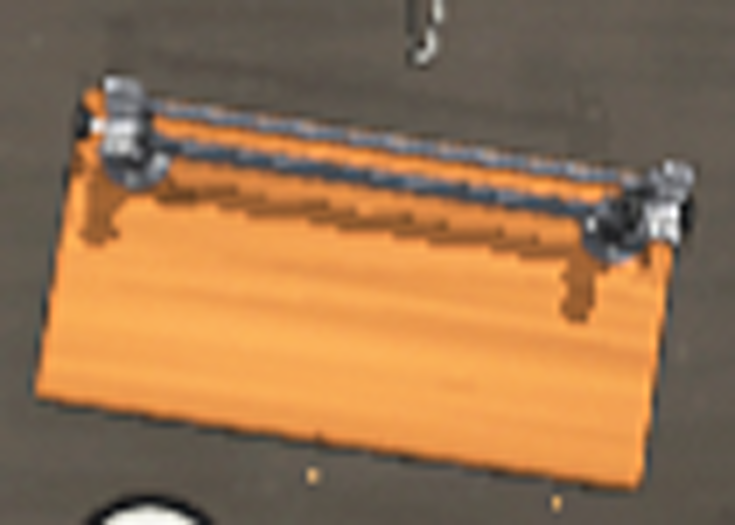

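View pics/ss.png

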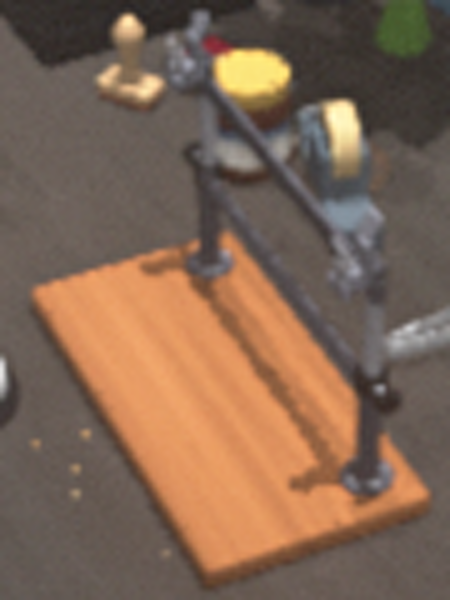

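```bash
cat >> h.py <<'E'
def base(f):
    hsv=cv2.cvtColor(f['image'],cv2.COLOR_RGB2HSV)
    P=cloud(f)
    m=((hsv[...,0]>4)&(hsv[...,0]<18)&(hsv[...,1]>120)&(P[...,0]>.38)&(P[...,0]<.65)&(abs(P[...,1]+.06)<.22)&(P[...,2]<.05)).astype(np.uint8)
    n,l,s,c=cv2.connectedComponentsWithStats(m); i=1+s[1:,4].argmax()
    cs,_=cv2.findContours((l==i).astype(np.uint8),cv2.RETR_EXTERNAL,cv2.CHAIN_APPROX_NONE)
    c=max(cs,key=len)[:,0,:]
    w=np.array([plane(f,u,v,.018)[:2] for u,v in c]); return w
E
python3 - <<'E'
from h import *
for n in('top0','scene0'):
    f=load(n); w=base(f); r=cv2.minAreaRect(w.astype(np.float32)*1000); print(n,r,cv2.boxPoints(r).round(1).tolist())
    P=cloud(f); c=np.array(r[0])/1000
    # yaw
    b=cv2.boxPoints(r); e=[b[1]-b[0],b[2]-b[1]]; L=max(e,key=np.linalg.norm); L=L/np.linalg.norm(L); L=L*np.sign(L[1])
    yaw=np.arctan2(-L[0],L[1]); print('yaw',yaw,'c',c)
    X=np.array([np.cos(yaw),np.sin(yaw)]);Y=np.array([-X[1],X[0]])
    q=P.reshape(-1,3); lx=(q[:,:2]-c)@X; ly=(q[:,:2]-c)@Y
    for lo,hi in((.03,.085),(.085,.11),(.11,.13),(.13,.15),(.15,.17),(.17,.19),(.19,.21),(.21,.24)):
        for s in(-1,0,1):
            k=(q[:,2]>lo)&(q[:,2]<hi)&(abs(lx)<.1)&(abs(ly-s*.115)<(.03 if s else .08))
            if k.sum()>2: print(n,lo,s,k.sum(),'lx %.4f [%.4f %.4f] ly %.4f [%.4f %.4f]'%(np.median(lx[k]),lx[k].min(),lx[k].max(),np.median(ly[k]),ly[k].min(),ly[k].max()))
E
```

```text
top0 ((519.9950561523438, -62.23033142089844), (290.0842590332031, 128.6184844970703), 82.55335235595703) [[437.3999938964844, -197.6999969482422], [565.0, -214.39999389648438], [602.5999755859375, 73.30000305175781], [475.0, 89.9000015258789]]
yaw -0.1299687 c [ 0.51999506 -0.06223033]
top0 0.03 -1 7 lx 0.0526 [0.0520 0.0565] ly -0.1123 [-0.1186 -0.1094]
top0 0.03 1 4 lx 0.0492 [0.0378 0.0539] ly 0.1165 [0.1103 0.1382]
top0 0.085 -1 29 lx 0.0531 [0.0488 0.0618] ly -0.1077 [-0.1389 -0.0878]
top0 0.085 0 146 lx 0.0513 [0.0449 0.0581] ly -0.0031 [-0.0794 0.0796]
top0 0.085 1 41 lx 0.0537 [0.0471 0.0611] ly 0.1053 [0.0860 0.1401]
top0 0.11 -1 6 lx 0.0520 [0.0495 0.0581] ly -0.1104 [-0.1135 -0.0876]
top0 0.11 0 3 lx 0.0494 [0.0476 0.0502] ly -0.0718 [-0.0753 -0.0467]
top0 0.15 -1 4 lx 0.0534 [0.0514 0.0538] ly -0.1001 [-0.1078 -0.0861]
top0 0.15 0 19 lx 0.0533 [0.0525 0.0554] ly -0.0047 [-0.0648 0.0558]
top0 0.17 -1 35 lx 0.0530 [0.0347 0.0589] ly -0.1070 [-0.1224 -0.0853]
top0 0.17 0 104 lx 0.0550 [0.0519 0.0584] ly -0.0006 [-0.0787 0.0776]
top0 0.17 1 28 lx 0.0457 [0.0333 0.0572] ly 0.
[... 1220 characters left out ...]
.15 -1 20 lx 0.0456 [0.0282 0.0519] ly -0.1133 [-0.1224 -0.1038]
scene0 0.15 0 50 lx 0.0466 [0.0445 0.0489] ly 0.0006 [-0.0693 0.0785]
scene0 0.15 1 19 lx 0.0470 [0.0441 0.0528] ly 0.1148 [0.0873 0.1253]
scene0 0.17 -1 70 lx 0.0375 [0.0225 0.0524] ly -0.1154 [-0.1209 -0.1006]
scene0 0.17 0 81 lx 0.0470 [0.0441 0.0535] ly -0.0016 [-0.0756 0.0789]
scene0 0.17 1 66 lx 0.0409 [0.0239 0.0536] ly 0.1131 [0.0875 0.1305]
scene0 0.19 -1 42 lx 0.0377 [0.0227 0.0494] ly -0.1105 [-0.1184 -0.0996]
scene0 0.19 1 29 lx 0.0392 [0.0258 0.0437] ly 0.1176 [0.1109 0.1285]
scene0 0.21 -1 18 lx 0.0445 [0.0390 0.0473] ly -0.1124 [-0.1166 -0.1019]
scene0 0.21 1 12 lx 0.0454 [0.0421 0.0506] ly 0.1201 [0.1128 0.1263]
```

Run:
```python
from h import *
f=load('top0'); s=load('scene0')
p=lambda u,v,z: plane(f,105+u/8-.5+1/16,170+v/8-.5+1/16,z)
a=p(75,216,.112);b=p(735,184,.112); d=a-b
print('bar ends',a,b,np.linalg.norm(d),'mid',(a+b)/2,'yaw',np.arctan2(-d[0],d[1]))
a=p(268,192,.1565);b=p(493,186,.1565); d=a-b; print('hdr top L/R mid',a,b,np.linalg.norm(d),(a+b)/2,np.arctan2(-d[0],d[1]))
# collars
a=p(147,210,.112);b=p(665,185,.112);print('collars',a,b,np.linalg.norm(a-b),(a+b)/2)
P=cloud(f);hsv=cv2.cvtColor(f['image'],cv2.COLOR_RGB2HSV)
M=np.zeros(hsv.shape[:2],bool); M[185:200,130:175]=1
M&=(P[...,2]>.150)&(hsv[...,1]>60); q=P[M]; r=cv2.minAreaRect(q[:,:2].astype(np.float32)); print('hdr cloud',M.sum(),q.mean(0),r)
Q=cloud(s);hs=cv2.cvtColor(s['image'],cv2.COLOR_RGB2HSV)
M=(Q[...,2]>.12)&(Q[...,2]<.17)&(hs[...,1]>60)&(abs(Q[...,0]-.5)<.05)&(abs(Q[...,1]-.31)<.07); q=Q[M]; print('scene hdr',M.sum(),q.mean(0),np.percentile(q,2,0),np.percentile(q,98,0))
# head bar mid
for g,P in((f,cloud(f)),(s,Q)):
  q=P.reshape(-1,3); k=(q[:,2]>.15)&(q[:,2]<.2)&(abs(q[:,0]-.575)<.05)&(abs(q[:,1]+.07)<.06); q=q[k]
  print('headbar',k.sum(),np.polyfit(q[:,1],q[:,0],1),q.mean(0),np.percentile(q[:,2],[2,50,98]))
  q=P.reshape(-1,3); k=(q[:,2]>.09)&(q[:,2]<.11)&(abs(q[:,0]-.575)<.05)&(abs(q[:,1]+.07)<.08); q=q[k]
  print('rail',k.sum(),np.polyfit(q[:,1],q[:,0],1),q.mean(0),np.percentile(q[:,2],[2,50,98]))
```

```text
bar ends [0.48815314 0.44930072 0.112     ] [0.50863017 0.18732138 0.112     ] 0.2627783917843005 mid [0.49839166 0.31831105 0.112     ] yaw 0.07800418717463777
hdr top L/R mid [0.49596785 0.35940967 0.1565    ] [0.50083473 0.27295111 0.1565    ] 0.08659543810901502 [0.49840129 0.31618039 0.1565    ] 0.05623215541413928
collars [0.49143671 0.42019982 0.112     ] [0.50744177 0.21470555 0.112     ] 0.2061166103949387 [0.49943924 0.31745268 0.112     ]
hdr cloud 104 [0.49912654 0.31582132 0.15773016] ((0.49946972727775574, 0.31674298644065857), (0.010882668197154999, 0.08645574003458023), 4.796459674835205)
scene hdr 143 [0.49713547 0.30958134 0.14309765] [0.49167244 0.27240822 0.12085125] [0.50538575 0.35565091 0.16045627]
headbar 98 [0.12589673 0.58301099] [ 0.57429005 -0.06927059  0.17479828] [0.16257088 0.17596661 0.18217359]
rail 145 [0.14896375 0.581131  ] [ 0.57064721 -0.07037813  0.10321089] [0.09745018 0.10315898 0.10830224]
headbar 105 [0.12997182 0.58552402] [ 0.57624781 -0.0713709   0.171403  ] [0.16160842 0.17276913 0.17846351]
rail 120 [0.12791746 0.58051851] [ 0.57103245 -0.0741577   0.1026137 ] [0.09754482 0.10287653 0.10703806]
```

```bash
python3 -m handwheel '[[1,-2.9,0.5,-0.104],[1,-2.9,0.5,-0.104],[1,-2.9,0.5,-0.104],[1,-2.9,0,-0.104],[1,-2.9,0,-0.104],[3.06,-2.9,0,-0.104],[3.06,-2.9,0,-0.104],[3.06,-2.9,0,-0.104],[3.06,-2.9,-0.5,-0.104],[3.06,-2.9,-1,-0.104],[0,0,0,0],[0,0,0,0]]' 0
```

```text
t: 1.3
eef_pos: [0.5001, 0.3154, 0.4039]
ee_rot: [3.14, -0.001, -1.497]
force: [0.8, 0.5, 0.8]
width: 0.0878
```

```bash
python3 -m handwheel '[[-0.1,0.05,-2.5,0],[0,0,-2.5,0],[0,0,-2.5,0],[0,0,-2,0],[0,0,-1,0],[0,0,0,0],[0,0,0,0]]' 0
python3 - <<'E'
from h import *
for n in('scene','top'): 
    f=grab(n,n+'1')
    im=f['image'][:,:,::-1]
    c=im[120:220,130:260] if n=='scene' else im[160:250,90:220]
    cv2.imwrite(f'pics/c_{n}1.png',cv2.resize(c,None,fx=6,fy=6,interpolation=cv2.INTER_CUBIC))
E
```

```text
t: 2.0
eef_pos: [0.4985, 0.3176, 0.3005]
ee_rot: [-3.141, 0.0, -1.494]
force: [0.1, 0.5, 0.1]
width: 0.0875
```

View pics/c_scene1.png

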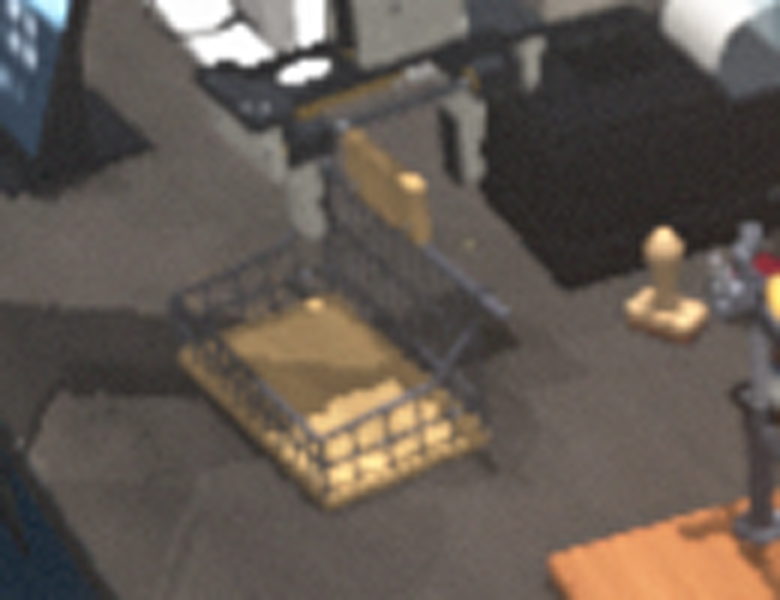

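The fingers stand on either side of the header board: the front finger is at (308,200) in the crop, the rear one at (465,130), and the board is at (385,185) between them. I'll close now.

```bash
python3 -m handwheel '[[0,0,0,0],[0,0,0,0],[0,0,0,0],[0,0,0,0],[0,0,0,0],[0,0,0,0],[0,0,0,0],[0,0,0,0]]' 1 40;  python3 -m handwheel '[[0,0,0,0],[0,0,0,0],[0,0,0.3,0],[0,0,1,0],[0,0,1,0],[0,0,1,0],[0,0,0,0],[0,0,0,0]]'
```

```text
t: 2.9
eef_pos: [0.4985, 0.3168, 0.2996]
ee_rot: [3.142, -0.0, -1.495]
force: [0.6, -0.5, 0.3]
width: 0.0297
t: 3.7
eef_pos: [0.4985, 0.3169, 0.3331]
ee_rot: [-3.141, 0.001, -1.495]
force: [-0.3, -0.1, -4.3]
width: 0.0096
```

```bash
python3 -m handwheel '[[0,0,1.5,0],[0,0,3,0],[0,0,3,0],[0,0,2,0],[0,0,1,0],[0,0,0,0]]';  python3 -m handwheel '[[0,-1.5,0,0],[0,-3,0,-0.02],[0,-3,0,-0.02],[0,-3,0,-0.02],[0,-3,0,-0.02],[0,-3,0,-0.02],[0,-3,0,-0.02],[0,-3,0,-0.02],[0,-3,0,-0.02],[0,-3,0,-0.02],[0,-3,0,-0.02],[0,-3,0,0],[0,-2.5,0,0],[0,-1.5,0,0],[0,0,0,0],[0,0,0,0],[0,0,0,0]]'
python3 - <<'E'
from h import *
for n in('scene','top'): grab(n,n+'2')
E
```

```text
t: 4.3
eef_pos: [0.4986, 0.3169, 0.4384]
ee_rot: [-3.14, 0.001, -1.495]
force: [1.8, 0.2, -3.9]
width: 0.0096
t: 6.0
eef_pos: [0.4983, -0.0679, 0.4369]
ee_rot: [3.14, -0.0, -1.695]
force: [0.2, -0.5, -4.0]
width: 0.01
```

View pics/scene2.png

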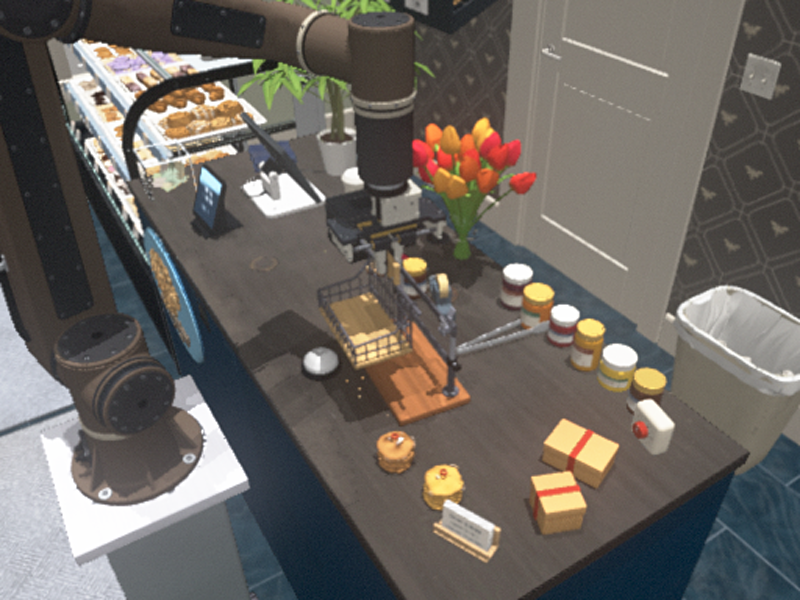

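View pics/top2.png

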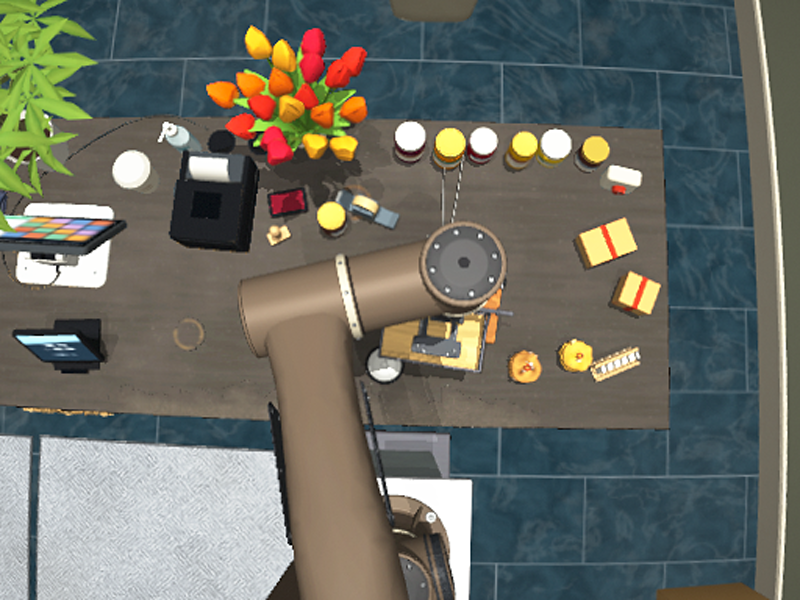

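The top view is mostly hidden by the arm. In the scene view the basket hangs level at (365,320), just in front of the stand. I'll move forward over the clips and measure the bar against them in the scene view.

```bash
python3 -m handwheel '[[1,0,0,0],[2,0,0,0],[2,0,0,0],[1,0,0,0],[0.5,0,0,0],[0,0,0,0],[0,0,0,0],[0,0,0,0]]'
python3 - <<'E'
from h import *
for n in('scene','top'):
    f=grab(n,n+'3'); im=f['image'][:,:,::-1]
    c=im[140:250,200:310]if n=='scene' else im[150:240,225:345]
    cv2.imwrite(f'pics/c_{n}3.png',cv2.resize(c,None,fx=5.4 if n=='scene' else 6,fy=5.4 if n=='scene' else 6,interpolation=cv2.INTER_CUBIC))
E
```

```text
t: 6.9
eef_pos: [0.5629, -0.0682, 0.4379]
ee_rot: [-3.141, 0.0, -1.695]
force: [-0.3, -0.2, -3.9]
width: 0.0098
```

View pics/c_scene3.png

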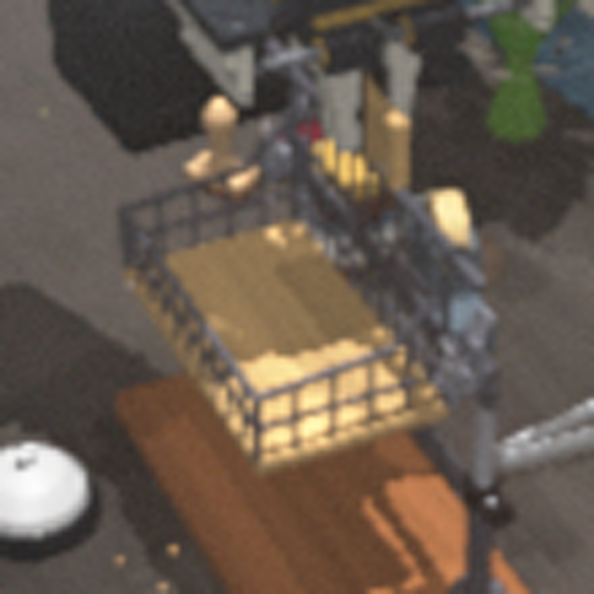

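View pics/c_top3.png

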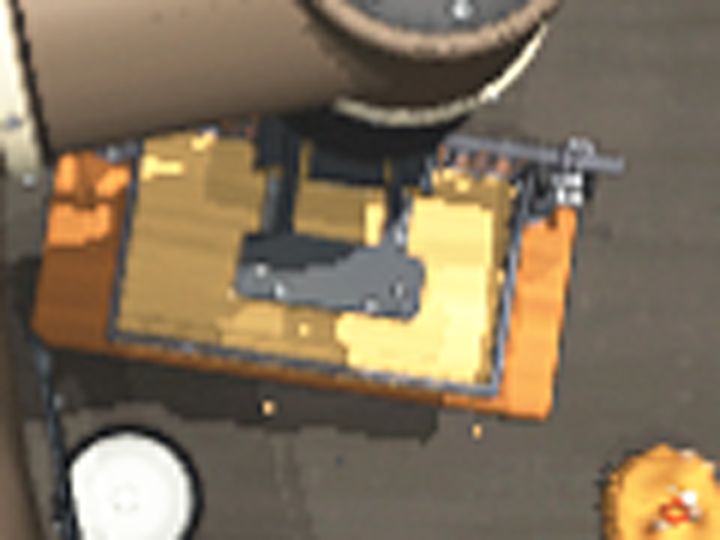

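In the top crop the bar's right end is at (622,165) and the right clip is under it, with the wall top at about (578,150) and the jaw at (568,190). I'll turn those pixels into positions.

Run:
```python
from h import *
f=load('top3'); t0=load('top0'); s0=load('scene0'); s3=load('scene3')
px=lambda u,v:(225+u/6-.5+1/12,150+v/6-.5+1/12)
st=arm.get_state(); print(st['eef_pos'])
zb=st['eef_pos'][2]-.2996+.112; print('zbar',zb)
e=plane(f,*px(622,165),zb); b=plane(f,*px(455,142),zb); d=b-e
print('bar end',e,b,'yaw',np.arctan2(-d[0],d[1]))
P=cloud(f)
# bar pts beyond clip
M=np.zeros(P.shape[:2],bool); M[165:185,295:335]=1
q=P[M&(P[...,2]>.225)&(P[...,2]<.28)]; print('bar pts top',len(q)); 
if len(q): print(q.mean(0),np.polyfit(q[:,1],q[:,0],1), np.percentile(q[:,2],[5,50,95]), q[:,1].min())
Y=-.128; X=np.array([np.cos(Y),np.sin(Y)]);Yv=np.array([-X[1],X[0]]); O=np.array([.5655,-.0685])
for n,g in(('top',t0),('scene',s0)):
  Q=cloud(g).reshape(-1,3); l=np.c_[(Q[:,:2]-O)@X,(Q[:,:2]-O)@Yv,Q[:,2]]
  for sgn in(1,-1):
    k=(abs(l[:,0])<.03)&(abs(l[:,1]-sgn*.115)<.02)&(l[:,2]>.15)&(l[:,2]<.24)
    L=l[k]; L=L[np.argsort(-L[:,2])]; print(n,sgn); print((L[:60:2]*1000).round(0).astype(int).tolist())
```

```text
[ 0.56302821 -0.06815511  0.43802561]
zbar 0.2504256137179921
bar end [ 0.54882618 -0.19848119  0.25042561] [ 0.55742696 -0.12030265  0.25042561] yaw -0.10957388895367862
bar pts top 95
[ 0.55063271 -0.15758232  0.25378641] [0.1131978  0.56847068] [0.24848603 0.25433809 0.25884997] -0.19772068100337298
top 1
[[9, 115, 223], [6, 115, 223], [5, 109, 221], [8, 112, 218], [7, 118, 217], [11, 110, 217], [7, 121, 215], [5, 115, 214], [2, 117, 213], [3, 109, 212], [-13, 118, 210], [1, 109, 208], [1, 112, 207], [-11, 115, 205], [-4, 111, 204], [0, 120, 203], [-7, 110, 201], [0, 112, 193], [0, 115, 192], [10, 107, 191], [0, 118, 190], [-3, 117, 188], [-3, 120, 187], [-2, 115, 186], [5, 107, 185], [10, 96, 182], [-11, 116, 181], [-9, 108, 180], [8, 98, 178], [11, 99, 177]]
top -1
[[10, -110, 223], [8, -120, 222], [8, -112, 218], [6, -121, 218], [11, -114, 216], [6, -115, 216], [5, -110, 214], [4, -119, 212], [11, -109, 211], [3, -111, 210], [-11, -115, 209], [0, -111, 208], [1, -114, 206], [-11, -110, 204], [4, -109, 202], [0, -122, 197], [0, -116, 196], [-6, -117, 195], [-7, -108, 194], [0, -
[... 464 characters left out ...]
, [-6, 120, 193], [-8, 116, 192], [-3, 110, 190], [11, 112, 189], [-9, 122, 189], [-2, 106, 189], [9, 107, 188], [14, 118, 188], [12, 106, 188], [-12, 107, 187], [2, 107, 187], [-9, 114, 186]]
scene -1
[[11, -123, 222], [12, -116, 221], [7, -112, 219], [10, -112, 219], [6, -120, 218], [11, -118, 216], [7, -119, 214], [3, -120, 213], [6, -115, 212], [6, -122, 209], [-13, -116, 208], [-12, -120, 207], [5, -118, 207], [3, -115, 206], [2, -123, 205], [7, -120, 204], [2, -123, 201], [-7, -123, 201], [-7, -117, 200], [3, -109, 198], [2, -117, 197], [-6, -120, 195], [7, -120, 194], [-10, -111, 194], [-10, -116, 193], [-7, -111, 192], [-9, -120, 192], [2, -124, 191], [7, -121, 191], [14, -114, 191]]
```

Run:
```python
from h import *
t0=load('top0')['image'][:,:,::-1]; s0=load('scene0')['image'][:,:,::-1]; t3=load('top3')['image'][:,:,::-1]; s3=load('scene3')['image'][:,:,::-1]
R=lambda a:cv2.resize(a,(380,285),interpolation=cv2.INTER_CUBIC)
a=np.hstack([R(t0[153:183,230:270]),R(t0[165:195,295:335])]); b=np.hstack([R(s0[150:180,235:275]),R(s0[188:218,270:310])])
cv2.imwrite('pics/clips.png',np.vstack([a,b]))
b=np.hstack([R(t3[165:195,295:335]),R(s3[188:218,265:305])]); cv2.imwrite('pics/clips3.png',b)
```

```text
(no output)
```

View pics/clips.png

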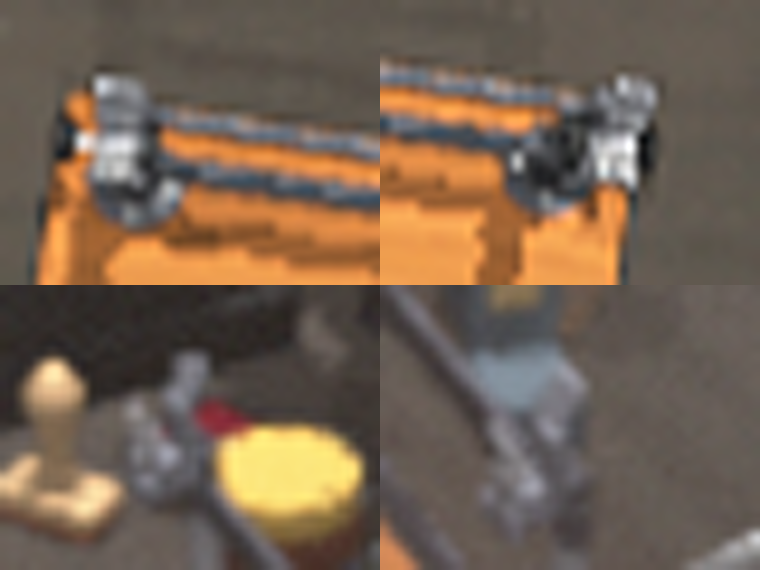

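View pics/clips3.png

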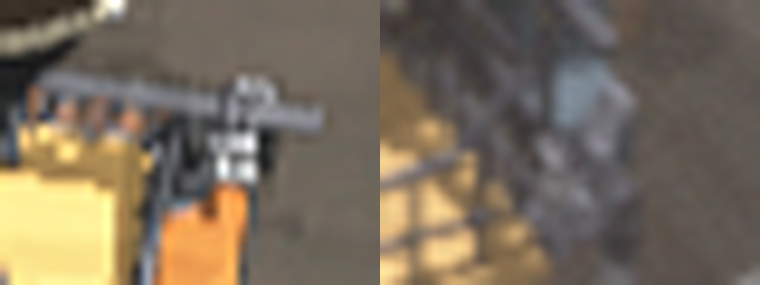

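Run:
```python
from h import *
f=load('top3'); t0=load('top0')
g=cv2.cvtColor(f['image'],cv2.COLOR_RGB2GRAY); g0=cv2.cvtColor(t0['image'],cv2.COLOR_RGB2GRAY)
np.set_printoptions(linewidth=220)
print('bar');print('cols',list(range(298,334)));print(g[168:182,298:334])
print((cloud(f)[168:182,310:334,2]*1000).round().astype(int) if 1 else 0)
print('clipR0 z');print((np.nan_to_num(cloud(t0))[168:190,308:328,2]*1000).round().astype(int))
print('clipL0 z');print((np.nan_to_num(cloud(t0))[156:178,232:254,2]*1000).round().astype(int))
```

```text
bar
cols [298, 299, 300, 301, 302, 303, 304, 305, 306, 307, 308, 309, 310, 311, 312, 313, 314, 315, 316, 317, 318, 319, 320, 321, 322, 323, 324, 325, 326, 327, 328, 329, 330, 331, 332, 333]
[[139 134 151 141 108  92 100  99  97  96  96  98  98  99 103 106 107 106 106 108 107 106 107 107 108 108 108 109 109 108 110 109 108 108 107 106]
 [135 125 101  57  39  76  99 102 100  99  99 100 100  99 103 106 107 108 106 107 108 108 107 106 109 110 110 110 110 110 110 108 110 110 106 107]
 [ 56  52  31  32  68  89  93  93  93  92  93  94  93 100 106 107 107 107 106 107 108 108 106 108 108 109 108 109 111 109 109 111 110 110 107 107]
 [ 28  27  37  65  87  85  94  96  86  85  86  86  87  94 102 108 108 107 106 107 107 110 107 108 107 108 108 110 109 109 109 110 109 109 106 107]
 [ 29  61  91 103 102  93  89  88  83  79  86  90  90  88  90 100 102 108 107 108 109 107 105 104 104 105 107 109 110 108 109 107 109 107 108 105]
 [ 50 101 124 131 133 128 124 112 111  98 100 114  95  89  78  86  82 101  95 104  99  98 166 135 145 112  93 107 108 108 108 107 106 107 107 104]
 [ 96 105  99 111 123 126 13
[... 5683 characters left out ...]
1 191 210 205 207 193 186 106 106 107 104 103 110 107 102 103]
 [  3  -2   1  13  22  22  23 185 181 181 184 189 180 103 100 102 105 101 106 102 105 104]
 [ -2   0  -2  18  18  18  21  21  27  20  35 179 173  43  23  23  24  26  17  23  98 101]
 [  1  -1   3  19  19  16  21  18  27  26  20  29  29  23  26  20  24  21  15  24  18  21]
 [  1   2   5  18  21  21  23  18  26  21  24  18  25  18  23  25  13  16  19  22  24  19]
 [  4   4   1  20  20  20  14  19  17  20  19  25  32  23  27  20  17  18  20  20  19  15]
 [  5   2  14  20  31  16  20  20  21  18  20  27  18  19  22  19  20  24  18  21  19  23]
 [  0   2  20  24  18  28  18  21  24  21  23  24  16  23  23  20  19  19  22  25  20  18]]
```

Run:
```python
from h import *
f=load('top3'); t0=load('top0'); g=cv2.cvtColor(f['image'],cv2.COLOR_RGB2GRAY).astype(float)
# bar: columns right of grid; bright pixels with z>.24
P=cloud(f); zb=.2504
pts=[]
for u in list(range(310,316))+list(range(324,329)):
    r=np.arange(168,184); m=(P[168:184,u,2]>.235)&(P[168:184,u,2]<.27)
    if m.sum(): pts.append(plane(f,u,r[m].mean(),zb))
pts=np.array(pts); print('barfit',np.polyfit(pts[:,1]+.0685,pts[:,0],1),pts[:,0].round(4))
print('bar end',plane(f,328.45,177.3,zb))
P0=cloud(t0)
L=[];
for u in range(246,312):
    r=np.arange(155,185); m=(P0[155:185,u,2]>.15)&(P0[155:185,u,2]<.19)
    if m.sum()>=1: L.append(plane(t0,u,r[m].mean(),.175))
L=np.array(L); 
c=np.polyfit(L[:,1]+.0685,L[:,0],1); print('headbar',c,'res',np.std(L[:,0]-np.polyval(c,L[:,1]+.0685)))
L=[]
for u in range(254,304):
    r=np.arange(155,190); m=(P0[155:190,u,2]>.085)&(P0[155:190,u,2]<.115)
    if m.sum()>=1: L.append(plane(t0,u,r[m].mean(),.101))
L=np.array(L); c=np.polyfit(L[:,1]+.0685,L[:,0],1); print('rail',c)
a=plane(t0,242,162.8,.219);b=plane(t0,321,175.2,.219); print('wall tops',a,b,np.linalg.norm(a-b),(a+b)/2,(a-b)[0]/(a-b)[1])
a=plane(t0,241,170,.209);b=plane(t0,320,182,.209); print('jaw tops',a,b,np.linalg.norm(a-b),(a+b)/2)
# scene: rail/headbar
```

```text
barfit [0.12761822 0.56285114] [0.5533 0.5533 0.552  0.5507 0.5508 0.5508 0.5487 0.5488 0.5461 0.5461
 0.5462]
bar end [ 0.54823457 -0.19905184  0.2504    ]
headbar [0.13244766 0.57452788] res 0.0005792238766354853
rail [0.15088686 0.5711988 ]
wall tops [0.58782509 0.04476444 0.219     ] [ 0.55818147 -0.18282923  0.219     ] 0.22951606773449754 [ 0.57300328 -0.0690324   0.219     ] 0.13024801037664296
jaw tops [0.5683582  0.04733827 0.209     ] [ 0.539749   -0.18160597  0.209     ] 0.23072483886894052 [ 0.5540536  -0.06713385  0.209     ]
```

```bash
python3 -m handwheel '[[0.14,-0.13,0,-0.005],[0,0,-0.5,0],[0,0,-1,0],[0,0,-0.5,0],[0,0,0,0],[0,0,0,0]]'
python3 - <<'E'
from h import *
f=grab('top','top4');g=grab('scene','scene4');im=f['image'][:,:,::-1];im2=g['image'][:,:,::-1]
R=lambda a:cv2.resize(a,(400,300),interpolation=cv2.INTER_CUBIC)
cv2.imwrite('pics/c4.png',np.hstack([R(im[165:195,295:335]),R(im2[145:235,195:315])]))
P=cloud(f); print((np.nan_to_num(P)[170:185,312:332,2]*1000).round().astype(int))
print(arm.get_state()['eef_pos'],arm.get_state()['force'])
E
```

```text
t: 7.6
eef_pos: [0.565, -0.0695, 0.4174]
ee_rot: [3.141, -0.0, -1.7]
force: [-0.1, 0.2, -3.5]
width: 0.0093
[[  5   3   3   4   1   1   4  -1   1  -2  -1   2   1   2  -3  -2  -4   3
   -1   2]
 [  3   0  -4   4   0   3  -4  -4   7   3   7   3   4   2  -3   5   7   2
   -1  -4]
 [ -1   2  10   3  -2  -1  -2   4   4  -2  -3   1  -1  -1   3   0   3   2
    3   5]
 [ -1   1   3   4   5   6   3   1   5  -1   4   0  -1   0   4   9   2  -4
    4   4]
 [  3  -4  -1   3  -1  -5   0 222 220 218 220  -1  -2   6   4  -1  -3   2
    2  -2]
 [235 234 174 175  24 186 238 234 222 218 217 220  -4   2   4  -1   0   5
    2   1]
 [232 234 238 234 233 238 237 230 236 220 214 219   1  -1   3   4   3  -1
   -2   6]
 [233 238 234 234 235 238 241 235 234 237 233 234 233 233 235   4  -2   4
    0   2]
 [202 213 215 227 232 234 234 232 233 233 237 236 232 234 228 239   2   0
    4   3]
 [199 204 105 120 135 235 232 193 196 196 230 233 232 231 235 235   2   4
    3   2]
 [201 204 104 111 124 189 183 187 187 188 115 109   2  -2   1   1   4   3
   -1   2]
 [203 202 104  99 104 191 196 198 193 195 103 106   1   1   0   1   3   4
    5  -2]
 [197  69  70  98 179 192 208 211 211 208 103 101   5   4  -2   2   3  -1
    4   1]
 [193  50  48 176 181 184 182 184 189 177   2  -1  -1   4   1   6   3  -3
    7   3]
 [188  27  23  27  22  22  24  18  25   4   5   5   0  -2   1  -1  -1   0
    5  -2]]
[ 0.56507177 -0.06945484  0.41791556] [ 0.05347124 -0.67648867 -3.64683326]
```

View pics/c4.png

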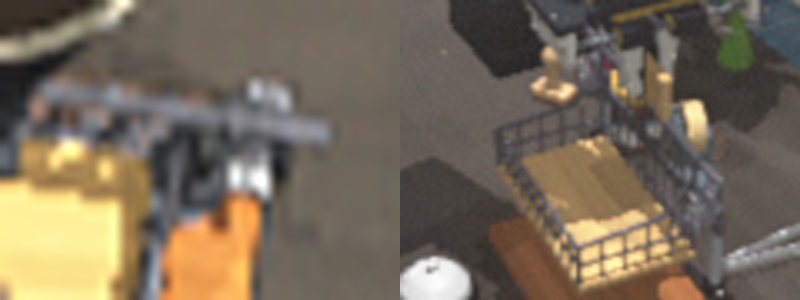

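Run:
```python
from h import *
f=load('top4'); t0=load('top0')
Yv=np.array([.1299,.9915]); O=np.array([.5655,-.0685])
s=lambda p:((p[:2]-O)@Yv*1000).round(2)
im=cv2.cvtColor(f['image'],cv2.COLOR_RGB2GRAY); print(im[174:182,314:334])
for u in(327.3,327.6,327.9): print('end',s(plane(f,u,178.4,.2302)),'want -133')
for u in (318.3,318.6): print('collar outer',s(plane(f,u,177,.238)),'want -106')
P=cloud(t0); 
for (r0,r1,c0,c1,n) in((166,190,312,328,'R'),(155,176,234,252,'L')):
  for lo,hi in((.212,.225),(.2,.212),(.192,.2),(.183,.192)):
    vs,us=np.where((P[r0:r1,c0:c1,2]>lo)&(P[r0:r1,c0:c1,2]<hi)); vs+=r0;us+=c0
    S=np.array([s(plane(t0,u,v,(lo+hi)/2)) for u,v in zip(us,vs)]); print(n,lo,len(S),S.mean().round(1),S.min(),S.max())
```

```text
[[101  95  76  83  91  95 183 154 169 175  91 104 107 106 106 105 105 106
  105 103]
 [128 118  95  92 111 102  99 123 135 180 103 102 104 104 103 103 103 103
  102 101]
 [125 129 124 115 137 126 118 128 120 126 114 106  99 101 103 102 102 102
  101 100]
 [ 86 101 107  88 133 126 125 144 139 146 150 141 138 127 100 105 103 104
  102 102]
 [ 47  78  80  53 103  88  89 103 109 129 143 144 146 140  98 105 103 104
  105 103]
 [ 38  90  88  70  76  85 101  98  55  61  97 108 101 110 101 103 103 103
  102 102]
 [ 40  75  73  85  96 113 114 136  59  62  87 105  93  94 104 102 101 102
  102 100]
 [ 42  43  63  96 190 149 154 171  42  57  96 106 103 102 102 104 103 104
  103 100]]
end -131.88 want -133
end -132.73 want -133
end -133.58 want -133
collar outer -104.95 want -106
collar outer -105.79 want -106
R 0.212 15 -114.6 -120.39 -108.6
R 0.2 14 -113.9 -122.5 -108.11
R 0.192 10 -114.8 -121.77 -108.1
R 0.183 15 -111.3 -121.64 -106.65
L 0.212 19 115.1 108.52 121.29
L 0.2 14 114.2 108.69 120.16
L 0.192 4 111.3 108.73 114.51
L 0.183 13 114.4 106.74 122.26
```

```bash
python3 -m handwheel '[[-0.05,0,-0.3,0],[0,0,-0.3,0],[0,0,0,0]]';python3 -m handwheel '[[0,0,-0.3,0],[0,0,-0.3,0],[0,0,0,0]]';python3 -m handwheel '[[0,0,-0.3,0],[0,0,-0.3,0],[0,0,0,0]]'
```

```text
t: 8.0
eef_pos: [0.5642, -0.0694, 0.4111]
ee_rot: [3.141, -0.0, -1.7]
force: [-0.3, -0.4, -3.2]
width: 0.0099
t: 8.3
eef_pos: [0.5643, -0.0694, 0.4051]
ee_rot: [3.141, -0.0, -1.7]
force: [-0.4, -0.6, -3.5]
width: 0.0094
t: 8.6
eef_pos: [0.5643, -0.0694, 0.3991]
ee_rot: [3.141, -0.0, -1.7]
force: [0.2, 0.6, -3.2]
width: 0.01
```

```bash
python3 -m handwheel '[[0,0,-0.3,0],[0,0,-0.2,0],[0,0,0,0]]';python3 -m handwheel '[[0,0,-0.2,0],[0,0,0,0]]';python3 -m handwheel '[[0,0,-0.2,0],[0,0,0,0]]';python3 -m handwheel '[[0,0,-0.1,0],[0,0,0,0]]';python3 -m handwheel '[[0,0,-0.1,0],[0,0,0,0]]'
```

```text
t: 8.9
eef_pos: [0.5637, -0.0695, 0.395]
ee_rot: [3.14, -0.0, -1.7]
force: [-4.6, 1.1, 3.6]
width: 0.0096
t: 9.1
eef_pos: [0.5631, -0.0696, 0.3938]
ee_rot: [3.139, -0.001, -1.7]
force: [-10.2, 1.5, 6.7]
width: 0.0098
t: 9.3
eef_pos: [0.5629, -0.0696, 0.3901]
ee_rot: [3.138, -0.001, -1.7]
force: [-8.1, 0.8, -0.8]
width: 0.0098
t: 9.5
eef_pos: [0.5629, -0.0696, 0.3888]
ee_rot: [3.137, -0.001, -1.7]
force: [-6.9, 0.6, -1.3]
width: 0.01
t: 9.7
eef_pos: [0.563, -0.0696, 0.3878]
ee_rot: [3.137, -0.001, -1.7]
force: [-7.3, 0.3, -2.1]
width: 0.0099
```

Fx is -7 to -10 N, so the wall is pushing the bar forward and I'm slightly too far back. I'll ease forward before pressing on.

```bash
python3 -m handwheel '[[-0.15,0.02,0,0],[0,0,0,0],[0,0,0,0]]'; python3 -c "
from h import *
s=arm.get_state();print(s['force'],s['moment'],s['eef_pos'])"
```

```text
t: 10.0
eef_pos: [0.5624, -0.0693, 0.3882]
ee_rot: [3.14, -0.0, -1.7]
force: [-4.5, 0.2, -4.2]
width: 0.0097
[-4.50353992  0.21204414 -4.19332403] [0.08241981 1.48401599 0.10287752] [ 0.56241084 -0.06929338  0.38816408]
```

Run:
```python
from h import *
f=grab('top','top5');g=grab('scene','scene5');im=f['image'][:,:,::-1];im2=g['image'][:,:,::-1]
R=lambda a:cv2.resize(a,(400,300),interpolation=cv2.INTER_CUBIC)
cv2.imwrite('pics/c5.png',np.vstack([np.hstack([R(im[165:195,295:335]),R(im2[145:235,195:315])]),np.hstack([R(im2[180:225,250:310]),R(im2[140:185,220:280])])]))
P=cloud(f); print((np.nan_to_num(P)[170:186,312:332,2]*1000).round().astype(int))
```

```text
[[  1   1   1   4  -2   2   1  -1  -2   2   0   1  -1  -4  -3   8   1   4
   -2   1]
 [ -2   8  -3   0   5  -1  -6   2  -1   1   5   1   7  -2   4   2   0   2
   -1  -1]
 [  4   4   6   3  -2  -2   2   2   2   7  -1   2  -1   3  -1   0  -1   5
   -4   0]
 [ -1   3   0   4   0   3   2   3   1   2   1   3   5   2   2  -2   4  -3
    4  -1]
 [ -2   0   0  -5  -2  -1   5 219 220 222 219   1   2   6  -1   2   1   2
    4   1]
 [176 174 176 174  20 186 190 218 219 221 220 218  -6  -3   0   3  -4  -2
    8  -1]
 [173 181 177 179 178 189 192 213 215 216 215 216   8   0  -1  -3   2  -1
   -1  -1]
 [ 20 163 167 170 208 208 206 210 206 211 211 216   0  -1   2  -1   1   1
    3   4]
 [204 204 205 204 211 209 204 202 205 204 212   6  -1   3   8   6   0  -1
   -1   2]
 [203 207 209 204 204 210 204 204 208 204 204 202   4   6   4  -1   5   0
    0   6]
 [202 200 206 204 209 208 200 204 209 203 206 203 200 207 203  -3  -3   0
   -5   0]
 [178 104 110 104 207 189 200 204 212 200 204 202 204 203 208   0   5   3
   -6  -1]
 [ 62  65  74  94 181 190 211 206 207 206 100  99   2   5   7   5   2   0
    2   5]
 [ 44  44  52 174 181 179 182 182 187 184   0   3   2   1   3   2   5  -2
   -2   3]
 [ 21  23  26  25  24  23  18  22  19   0   5   4   0   4   3   0   4   4
    3   4]
 [ 19  25  25  25  25  18  21  22  25   3   3   6   1  -1   2   1   2   6
   -1   2]]
```

View pics/c5.png

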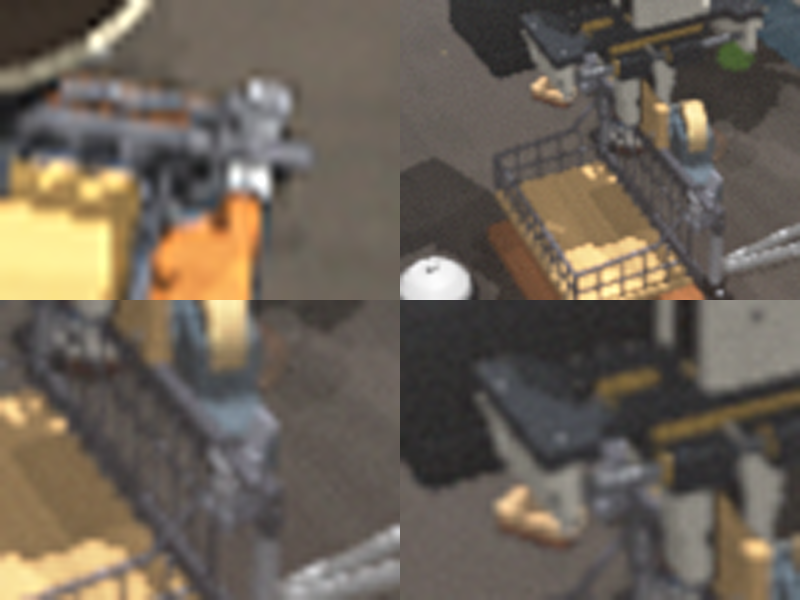

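In the top crop the bar passes between the wall and the jaw at about (270,155), with its axis at z of about 0.200, which is at the mouth of the clip. I'll keep pressing gently in small steps.

```bash
for i in 1; do python3 -m handwheel '[[0,0,-0.15,0],[0,0,0,0]]'; done; python3 -m handwheel '[[0,0,-0.15,0],[0,0,0,0]]'; python3 -m handwheel '[[0,0,-0.15,0],[0,0,0,0]]'; python3 -c "
from h import *
s=arm.get_state();print(s['force'],s['moment'],s['eef_pos'])"
```

```text
t: 10.3
eef_pos: [0.5624, -0.0693, 0.3869]
ee_rot: [3.14, -0.0, -1.7]
force: [-5.9, 0.6, -2.5]
width: 0.0098
t: 10.5
eef_pos: [0.5624, -0.0693, 0.3862]
ee_rot: [3.141, -0.0, -1.7]
force: [-7.9, 1.6, 2.3]
width: 0.0097
t: 10.7
eef_pos: [0.5623, -0.0693, 0.3857]
ee_rot: [3.141, -0.0, -1.699]
force: [-10.3, 2.4, 7.5]
width: 0.0097
[-10.30712465   2.35985054   7.53897143] [0.77097136 3.83066926 0.03018936] [ 0.56233626 -0.06932598  0.38567186]
```

Run:
```python
from h import *
s=arm.get_state();f=grab('top','top6');g=grab('scene','scene6')
X=np.array([.9915,-.1299]);Yv=np.array([.1299,.9915]); O=np.array([.5655,-.0685])
zb=s['eef_pos'][2]-.2996+.112
for n,ff in(('top4',load('top4')),('top6',f)):
    P=cloud(ff); T=.2302 if n=='top4' else zb; L=[]
    for u in range(323,329):
        r=np.arange(168,186); z=P[168:186,u,2]; m=(abs(z-T-.003)<.012)&~((z>.2)&(r+0<178)&(n=='top6')&(u<324))
        if m.sum(): L.append(((plane(ff,u,r[m].mean(),T)[:2]-O)@X*1000).round(1))
    print(n,'bar lx',L)
for n in('scene2','scene5','scene6'):
    ff=load(n); hsv=cv2.cvtColor(ff['image'],cv2.COLOR_RGB2HSV); Q=cloud(ff)
    o=np.array([.498,-.068]) if n=='scene2' else np.array([.5635,-.069])
    l=np.c_[(Q.reshape(-1,3)[:,:2]-o)@X,(Q.reshape(-1,3)[:,:2]-o)@Yv,Q.reshape(-1,3)[:,2]]
    zf={'scene2':.137,'scene5':.087,'scene6':.085}[n]+.008
    k=(l[:,0]>-.1)&(l[:,0]<-.015)&(abs(l[:,1])<.085)&(abs(l[:,2]-zf)<.015)&(hsv.reshape(-1,3)[:,1]>70)
    A=np.c_[l[k,:2],np.ones(k.sum())]; c=np.linalg.lstsq(A,l[k,2],rcond=None)[0]
    print(n,k.sum(),'slope x,y deg',np.degrees(c[:2]).round(2),'z at bar',c[2].round(4),'res',np.std(A@c-l[k,2]).round(4))
Q=load('top5')
```

```text
top4 bar lx [np.float64(-1.3), np.float64(-0.9), np.float64(-0.4), np.float64(0.0), np.float64(-0.9)]
top6 bar lx [np.float64(-3.5), np.float64(-3.0), np.float64(-2.5), np.float64(-3.5)]
scene2 812 slope x,y deg [-0.09  0.1 ] z at bar 0.1477 res 0.0017
scene5 759 slope x,y deg [-0.07  0.11] z at bar 0.0991 res 0.0019
scene6 757 slope x,y deg [-0.12  0.11] z at bar 0.0966 res 0.0019
```

```bash
python3 -m handwheel '[[0,0,0.15,0],[-0.1,0.01,0,0],[0,0,0,0]]'; python3 -c "
from h import *
s=arm.get_state();print(s['force'],s['moment'],s['eef_pos'])";python3 -m handwheel '[[-0.1,0.01,0,0],[0,0,0,0]]'; python3 -c "
from h import *
s=arm.get_state();print(s['force'],s['moment'],s['eef_pos'])"
```

```text
t: 11.1
eef_pos: [0.562, -0.0693, 0.3859]
ee_rot: [-3.141, -0.0, -1.7]
force: [-3.1, -0.9, -1.2]
width: 0.0096
[-3.13653206 -0.87630759 -1.20472342] [-0.33823394  1.19921804  0.02731052] [ 0.56201798 -0.06926065  0.38589942]
t: 11.3
eef_pos: [0.5616, -0.0691, 0.3862]
ee_rot: [-3.139, 0.0, -1.7]
force: [2.2, -1.7, -3.8]
width: 0.0096
[ 2.20809372 -1.68636185 -3.83751745] [-0.71871668 -0.47950185  0.06209073] [ 0.56162315 -0.06908271  0.38615036]
```

```bash
python3 -m handwheel '[[0.03,0,-0.15,0],[0,0,0,0]]'; python3 -m handwheel '[[0,0,-0.15,0],[0,0,0,0]]';  python3 -c "
from h import *
s=arm.get_state();print(s['force'],s['moment'],s['eef_pos'])"
```

```text
t: 11.5
eef_pos: [0.5617, -0.0691, 0.3857]
ee_rot: [-3.139, -0.0, -1.699]
force: [-3.2, -0.9, 5.2]
width: 0.0101
t: 11.7
eef_pos: [0.5616, -0.0691, 0.385]
ee_rot: [-3.139, -0.0, -1.699]
force: [-5.5, -0.1, 10.4]
width: 0.0097
[-5.5337062  -0.06921337 10.4268308 ] [0.11343265 1.8779941  0.03146538] [ 0.5616443  -0.06906439  0.38498345]
```

```bash
python3 -m handwheel '[[-0.08,0.01,0,0],[0,0,0,0]]'; python3 -c "
from h import *
s=arm.get_state();print(s['force'],s['moment'],s['eef_pos'])"; python3 -m handwheel '[[0,0,-0.1,0],[0,0,0,0]]';  python3 -c "
from h import *
s=arm.get_state();print(s['force'],s['moment'],s['eef_pos'])"
```

```text
t: 11.9
eef_pos: [0.5613, -0.069, 0.385]
ee_rot: [-3.137, -0.0, -1.699]
force: [-2.7, -1.1, 8.0]
width: 0.0098
[-2.71279926 -1.13795104  7.97811977] [-0.39455545  0.61933178  0.04955447] [ 0.56132096 -0.06901826  0.38502498]
t: 12.1
eef_pos: [0.5613, -0.069, 0.3848]
ee_rot: [-3.137, -0.0, -1.699]
force: [-5.3, -0.7, 13.6]
width: 0.0096
[-5.27562439 -0.68043798 13.59788732] [-0.05192702  1.63127511 -0.02104173] [ 0.56125803 -0.06903211  0.38481676]
```

Run:
```python
from h import *
f=grab('top','top7');g=grab('scene','scene7');im=f['image'][:,:,::-1];im2=g['image'][:,:,::-1]
R=lambda a:cv2.resize(a,(400,300),interpolation=cv2.INTER_CUBIC)
cv2.imwrite('pics/c7.png',np.vstack([np.hstack([R(im[165:195,295:335]),R(load('top0')['image'][165:195,295:335,::-1])]),np.hstack([R(im2[185:218,262:306]),R(im2[145:178,232:276])])]))
P=cloud(f); print((np.nan_to_num(P)[170:186,312:332,2]*1000).round().astype(int))
```

```text
[[  3   5  -1  -3  -4   8   4   4   3   0   3   0  -1   3   1   2   6  -2
    3  -9]
 [  0   3   3   4   0   2   1   3   6   1  -3   0  -3   0   6   3   6  -2
    6   4]
 [  6   6  -2   1   0  -5   0   5  -2   0   0  -1  -1   2  -1  -2   0   4
    0  -1]
 [  0   5   6  -2  -5  -2  -2   4  -3   1   1   0   5   1  -6   4  -2   2
    2  -3]
 [  9   4  -2   3  -1  -2   3 223 221 222 222   1  -1   2   7   8  -1   0
   -2   4]
 [174 176 178 171  19 184 186 219 220 218 218 224   4   5   2   1   3  -3
   -2  -5]
 [178 177 176 177 176 182 186 217 218 215 217 219   2   6   6   2   2   0
    4   7]
 [ 20 163 168 169 200 200 205 210 212 212 211 210   7  -5   5  -3   1  -3
    0   1]
 [202 204 201 199 203 208 206 207 208 203 209   4  -1  -2   2  -4   3   4
    0   0]
 [198 203 204 210 205 202 205 199 199 197 197  99  -2   1   5   2   0   6
    2   1]
 [205 201 202 200 205 198 199 201 202 199 206 202 204 204  -4  -4   2   2
    3   3]
 [178   0 102 192 205 186 195 203 203 205 198 196 201 204   6   5   4   0
   -1   2]
 [ 58  70  76  96 179 195 210 204 206 204 105 105  -3  -1   2   0   0  -1
   -1   7]
 [ 36  51  48 173 185 185 184 182 186 206  -4   4   4   7   1   6   6   3
    3  -1]
 [ 24  25  23  26  25  20  26  19  19   4  -5   2   2   1   2   3   6   5
    3   7]
 [ 30  23  22  21  21  21  20  23  17   3   5   3  -4   6   4   3  -2   5
   -2   6]]
```

View pics/c7.png

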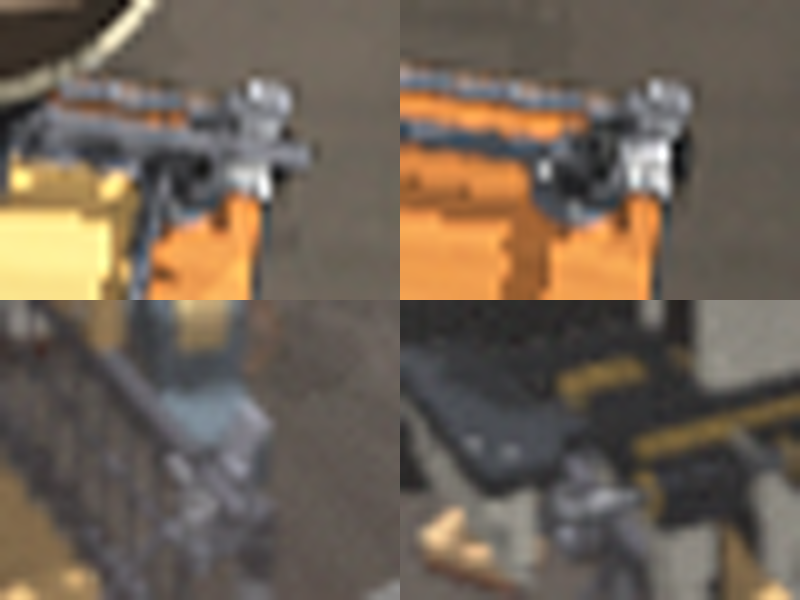

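In the top crop the bar is in the right clip's throat at about (265,155), and in the scene crop the left end is in its clip. I'll continue in finer steps, watching the force.

```bash
python3 -m handwheel '[[-0.03,0,-0.05,0],[0,0,0,0]]';  python3 -m handwheel '[[0,0,-0.05,0],[0,0,0,0]]';  python3 -c "
from h import *
s=arm.get_state();print(s['force'],s['moment'],s['eef_pos'])"
```

```text
t: 12.4
eef_pos: [0.5611, -0.069, 0.3848]
ee_rot: [-3.136, 0.0, -1.699]
force: [-4.8, 0.2, 16.3]
width: 0.0096
t: 12.6
eef_pos: [0.5611, -0.069, 0.3847]
ee_rot: [-3.135, 0.0, -1.699]
force: [-6.8, 0.7, 18.5]
width: 0.0104
[-6.82362542  0.66196837 18.51227731] [ 0.20618688  2.09525883 -0.00739223] [ 0.56110709 -0.06899929  0.38467589]
```

```bash
python3 -m handwheel '[[0,0,0.3,0],[-0.15,0.02,0,0],[0,0,0,0]]';  python3 -m handwheel '[[0,0,-0.1,0],[0,0,0,0]]';python3 -m handwheel '[[0,0,-0.1,0],[0,0,0,0]]';  python3 -c "
from h import *
s=arm.get_state();print(s['force'],s['moment'],s['eef_pos'])"
```

```text
t: 12.9
eef_pos: [0.5606, -0.0687, 0.3856]
ee_rot: [-3.134, 0.001, -1.699]
force: [5.7, -2.1, 2.5]
width: 0.0095
t: 13.1
eef_pos: [0.5607, -0.0686, 0.3852]
ee_rot: [-3.134, 0.001, -1.699]
force: [3.3, -2.6, 7.9]
width: 0.0095
t: 13.3
eef_pos: [0.5606, -0.0686, 0.3848]
ee_rot: [-3.134, 0.001, -1.699]
force: [2.3, -0.2, 12.3]
width: 0.0098
[ 2.31834303 -0.17747502 12.25352991] [-0.26558326 -0.96670344 -0.00107256] [ 0.56064204 -0.06862007  0.38484272]
```

```bash
python3 -m handwheel '[[0,0,-0.1,0],[0,0,0,0]]'; python3 -m handwheel '[[0,0,-0.05,0],[0,0,0,0]]';   python3 -c "
from h import *
s=arm.get_state();print(s['force'],s['moment'],s['eef_pos'])"
```

```text
t: 13.5
eef_pos: [0.5606, -0.0686, 0.3845]
ee_rot: [-3.133, 0.001, -1.698]
force: [-0.3, -0.7, 16.4]
width: 0.0097
t: 13.7
eef_pos: [0.5606, -0.0687, 0.3841]
ee_rot: [-3.133, 0.001, -1.698]
force: [-0.0, -1.3, 16.1]
width: 0.0097
[-0.02716984 -1.32563497 16.08636649] [-0.01771798 -0.38226126 -0.03728021] [ 0.56056935 -0.06869562  0.38409039]
```

```bash
python3 -m handwheel '[[-0.03,0,-0.05,0],[0,0,0,0]]'; python3 -m handwheel '[[-0.03,0,-0.05,0],[0,0,0,0]]';   python3 -c "
from h import *
s=arm.get_state();print(s['force'],s['moment'],s['eef_pos'])"
```

```text
t: 13.9
eef_pos: [0.5605, -0.0686, 0.3825]
ee_rot: [-3.133, 0.001, -1.699]
force: [6.4, -1.4, 3.0]
width: 0.0097
t: 14.1
eef_pos: [0.5603, -0.0683, 0.3805]
ee_rot: [-3.134, 0.002, -1.699]
force: [7.9, -1.4, -3.7]
width: 0.0099
[ 7.86455921 -1.36553169 -3.71226295] [-0.35829371 -3.58684174 -0.05251878] [ 0.56033529 -0.06832055  0.38050894]
```

Snapped: the force fell and the bar is at z of about 0.193. I'll relieve x and seat it to the bottom.

```bash
python3 -m handwheel '[[0.1,-0.01,0,0],[0,0,-0.1,0],[0,0,0,0]]'; python3 -m handwheel '[[0.05,0,-0.1,0],[0,0,0,0]]';   python3 -c "
from h import *
s=arm.get_state();print(s['force'],s['moment'],s['eef_pos'])"
```

```text
t: 14.4
eef_pos: [0.5607, -0.0683, 0.3785]
ee_rot: [-3.137, 0.001, -1.699]
force: [7.1, -0.1, -4.4]
width: 0.01
t: 14.6
eef_pos: [0.5609, -0.0683, 0.3784]
ee_rot: [-3.137, 0.001, -1.699]
force: [3.4, 1.2, 3.7]
width: 0.0099
[3.39841102 1.1543276  3.66084504] [ 0.5542038  -1.46288788  0.01495255] [ 0.56088323 -0.0682993   0.37841943]
```

```bash
python3 -m handwheel '[[0.05,0,-0.15,0],[0,0,0,0],[0,0,0,0]]';   python3 - <<'E'
from h import *
s=arm.get_state();print(s['force'],s['moment'],s['eef_pos'],s['ee_rot'])
f=grab('top','top8');g=grab('scene','scene8');im=f['image'][:,:,::-1];im2=g['image'][:,:,::-1]
R=lambda a:cv2.resize(a,(400,300),interpolation=cv2.INTER_CUBIC)
s0=load('scene0')['image'][:,:,::-1]
cv2.imwrite('pics/c8.png',np.vstack([np.hstack([R(im2[185:218,262:306]),R(im2[145:178,232:276])]),np.hstack([R(s0[185:218,262:306]),R(s0[145:178,232:276])])]))
P=cloud(f); print((np.nan_to_num(P)[172:186,312:330,2]*1000).round().astype(int))
E
```

```text
t: 14.9
eef_pos: [0.561, -0.0683, 0.3783]
ee_rot: [-3.137, 0.001, -1.699]
force: [-2.4, 3.9, 14.8]
width: 0.0098
[-2.37565878  3.88777222 14.83645703] [1.36708477 0.49889622 0.00532685] [ 0.56098385 -0.06832616  0.37833066] [-3.13685968e+00  9.69095278e-04 -1.69868374e+00]
[[  1   1   3   3   3   0  -2   0   3  -5   0   1  -3   1   4   4   6   5]
 [ -3  -1   4  -1  -3  -6   3  -3  -2   1   0   1   2   3   4  -4  -5  -5]
 [ -5   0   7  -1   2   3   2 224 223 216 220   1   0  -2  -4   3   0  10]
 [172 176 178 179  19 188 188 217 215 225 223 218   1  -1  -2   3   2   0]
 [177 172 173 179 176 185 187 213 215 217 218 214   0  -4   3   3  -1  -3]
 [ 19 160 165 168 175 186 204 210 213 211 211 217   0  -3  -3   1   1  10]
 [196 101 106 195 196 188 206 206 209 207 206   5   4   0  -1   0   5   3]
 [196 193 196 193 201 192 187 193 195 194 199 106   5   0  -1   2  -1  -3]
 [195 190 192 199 198 192 197 203 196 192 199 197 196  -7  -3   1   0  -2]
 [103 103 191 197 202 192 199 195 195 196 194 196 191 193  -1   3   1  -8]
 [ 57  69  71  97 177 196 207 209 206 200 100 103   1   4   1   2  -3   2]
 [ 40  52  48 171 181 181 184 185 185 210   2  -4  -2   3   3  -5   1   0]
 [ 23  28  26  20  20  21  16  20  24   2   5   1  -1   0   0   0   2  -2]
 [ 23  21  21  18  22  22  22  18  21   5   0   0   3  -3   0   3  -1   2]]
```

View pics/c8.png

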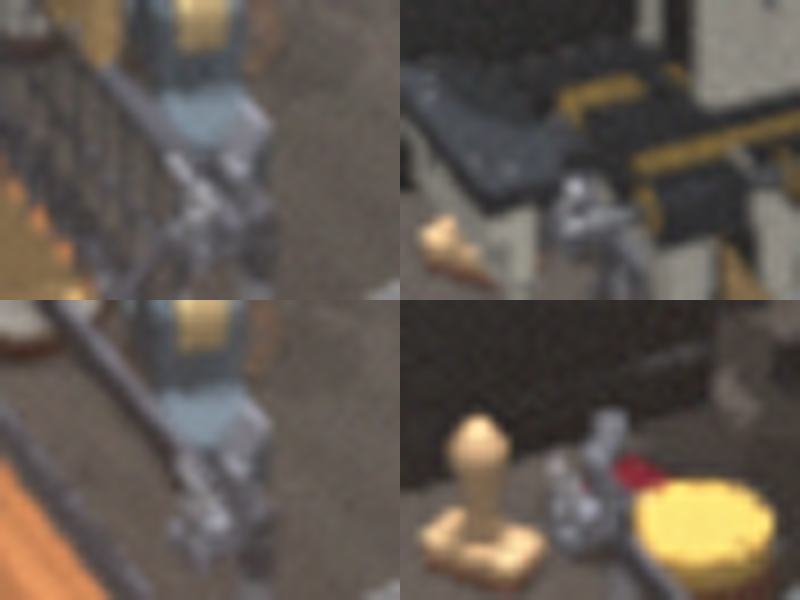

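```bash
python3 -m handwheel '[[0,0,0.2,0],[0,0,0.1,0],[0,0,0,0]]'
python3 - <<'E'
from h import *
s=arm.get_state();print(s['force'],s['moment'],s['eef_pos'],s['ee_rot'])
g=grab('scene','scene9')
X=np.array([.9915,-.1299]);Yv=np.array([.1299,.9915])
for n in('scene6','scene9'):
    ff=load(n); hsv=cv2.cvtColor(ff['image'],cv2.COLOR_RGB2HSV); Q=cloud(ff); q=Q.reshape(-1,3)
    o=np.array([.562,-.069]); l=np.c_[(q[:,:2]-o)@X,(q[:,:2]-o)@Yv,q[:,2]]
    k=(l[:,0]>-.1)&(l[:,0]<-.015)&(abs(l[:,1])<.085)&(abs(l[:,2]-.09)<.015)&(hsv.reshape(-1,3)[:,1]>70)
    A=np.c_[l[k,:2],np.ones(k.sum())]; c=np.linalg.lstsq(A,l[k,2],rcond=None)[0]
    print(n,k.sum(),np.degrees(c[:2]).round(2),c[2].round(4))
    # bar points beyond the collars/along bar, top surface
    for a,b in((.1,.112),(.118,.135),(.06,.1),(-.1,-.06),(-.112,-.1),(-.135,-.118)):
        k=(l[:,1]>a)&(l[:,1]<b)&(abs(l[:,0])<.008)&(abs(l[:,2]-.195)<.012); print('  bar ly %.3f..%.3f n%d z50 %.4f z90 %.4f'%(a,b,k.sum(),*(np.percentile(l[k,2],[50,90]) if k.any() else (0,0))))
E
```

```text
t: 15.3
eef_pos: [0.561, -0.0684, 0.3785]
ee_rot: [-3.139, 0.001, -1.699]
force: [5.2, 1.1, -1.9]
width: 0.01
[ 5.24683403  1.05241148 -1.89844511] [ 0.41606333 -2.44284191  0.04129768] [ 0.56099567 -0.06836666  0.37852614] [-3.13919008e+00  1.12396060e-03 -1.69945458e+00]
scene6 742 [-0.15  0.12] 0.0966
  bar ly 0.100..0.112 n9 z50 0.2029 z90 0.2051
  bar ly 0.118..0.135 n3 z50 0.1980 z90 0.2002
  bar ly 0.060..0.100 n20 z50 0.1998 z90 0.2034
  bar ly -0.100..-0.060 n30 z50 0.2017 z90 0.2043
  bar ly -0.112..-0.100 n23 z50 0.2022 z90 0.2051
  bar ly -0.135..-0.118 n27 z50 0.1962 z90 0.2029
scene9 754 [0.35 0.06] 0.0896
  bar ly 0.100..0.112 n11 z50 0.1969 z90 0.1986
  bar ly 0.118..0.135 n3 z50 0.1876 z90 0.1916
  bar ly 0.060..0.100 n14 z50 0.1933 z90 0.1960
  bar ly -0.100..-0.060 n26 z50 0.1943 z90 0.1960
  bar ly -0.112..-0.100 n16 z50 0.1950 z90 0.1998
  bar ly -0.135..-0.118 n26 z50 0.1946 z90 0.2036
```

The basket is level (0.06° sideways) and both bar sides dropped about 7 mm. Next is a light pull test, well under 10 N.

```bash
python3 -m handwheel '[[0.08,0,0.1,0],[0,0,0,0]]'; python3 -m handwheel '[[0,0,0.05,0],[0,0,0,0]]'; python3 -c "
from h import *
s=arm.get_state();print(s['force'],s['moment'],s['eef_pos'])"
```

```text
t: 15.55
eef_pos: [0.5614, -0.0684, 0.3786]
ee_rot: [-3.141, 0.001, -1.7]
force: [6.4, 1.4, -5.0]
width: 0.0097
t: 15.75
eef_pos: [0.5613, -0.0684, 0.3786]
ee_rot: [3.141, 0.001, -1.7]
force: [5.8, 1.0, -8.8]
width: 0.0104
[ 5.81574841  1.03651957 -8.79809038] [ 0.16359534 -2.55475865  0.00264162] [ 0.56131759 -0.06837986  0.37860659]
```

```bash
python3 -m handwheel '[[0.1,-0.01,-0.1,0],[0.05,0,-0.05,0],[0,0,0,0]]'; python3 -m handwheel '[[0.05,0,0,0],[0,0,0,0]]'; python3 -c "
from h import *
s=arm.get_state();print(s['force'],s['moment'],s['eef_pos'])"
```

```text
t: 16.05
eef_pos: [0.5622, -0.0686, 0.3785]
ee_rot: [3.141, 0.001, -1.7]
force: [-0.9, 5.3, 1.1]
width: 0.0093
t: 16.25
eef_pos: [0.5624, -0.0687, 0.3785]
ee_rot: [3.14, 0.0, -1.7]
force: [-1.8, 5.6, 1.6]
width: 0.0097
[-1.81520451  5.59777754  1.57268729] [1.93940892 0.57955622 0.07162275] [ 0.56238444 -0.06865976  0.37849169]
```

```bash
python3 -m handwheel '[[-0.03,0.1,0,0],[0,0,0,0]]'; python3 -m handwheel '[[0,0.05,0.03,0],[0,0,0,0]]'
```

```text
t: 16.45
eef_pos: [0.5623, -0.0683, 0.3785]
ee_rot: [3.141, -0.001, -1.7]
force: [-0.8, -0.2, 0.1]
width: 0.01
t: 16.65
eef_pos: [0.5623, -0.0681, 0.3786]
ee_rot: [3.141, -0.001, -1.7]
force: [0.6, -4.2, -3.3]
width: 0.0099
```

Back 0.05 in y, then open.

```bash
python3 -m handwheel '[[0,-0.05,-0.02,0],[0,0,0,0]]'; python3 -m handwheel '[[0,0,0,0],[0,0,0,0],[0,0,0,0],[0,0,0,0],[0,0,0,0],[0,0,0,0]]' 0.4
python3 - <<'E'
from h import *
g=grab('scene','scene10');f=grab('top','top10')
im=g['image'][:,:,::-1]
cv2.imwrite('pics/c10.png',cv2.resize(im[130:250,190:310],(600,600),interpolation=cv2.INTER_CUBIC))
E
```

```text
t: 16.85
eef_pos: [0.5623, -0.0682, 0.3785]
ee_rot: [3.141, -0.0, -1.7]
force: [-0.8, -3.4, -4.0]
width: 0.0092
t: 17.45
eef_pos: [0.5626, -0.0679, 0.3789]
ee_rot: [-3.141, 0.0, -1.7]
force: [-0.1, 0.1, -1.0]
width: 0.0501
```

View pics/c10.png

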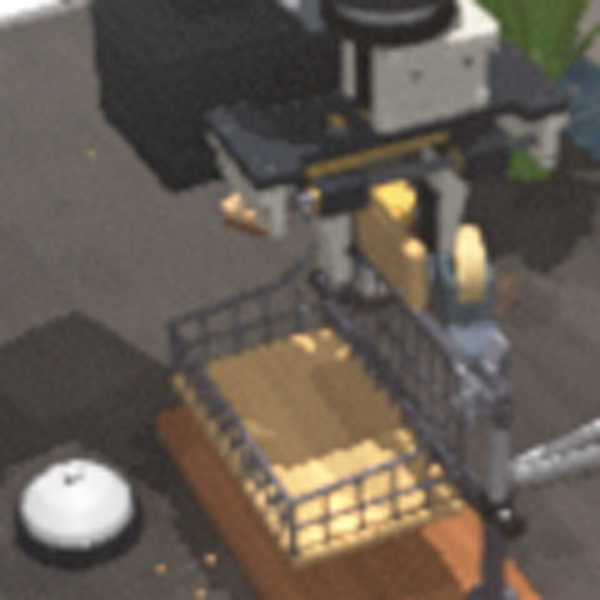

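The board is free between the open fingers at (395,245). I'll retreat straight up, then sideways so both clips can be seen.

```bash
python3 -m handwheel '[[0,0,0.5,0],[0,0,1,0],[0,0,2,0],[0,0,2,0],[0,0,2,0],[0,0,2,0],[0,0,2,0],[0,0,1,0],[0,3,0,0],[0,4,0,0],[0,5,0,0],[0,5,0,0],[0,5,0,0],[0,5,0,0],[0,4,0,0],[0,3,0,0],[0,0,0,0],[0,0,0,0]]'
python3 - <<'E'
from h import *
f=grab('top','top11');g=grab('scene','scene11');im=f['image'][:,:,::-1];im2=g['image'][:,:,::-1]
R=lambda a:cv2.resize(a,(400,300),interpolation=cv2.INTER_CUBIC)
cv2.imwrite('pics/c11.png',np.vstack([np.hstack([R(im2[185:218,262:306]),R(im2[145:178,232:276])]),np.hstack([R(im[165:195,295:335]),R(im[153:183,230:270])])]))
P=np.nan_to_num(cloud(f)); 
print((P[172:186,312:330,2]*1000).round().astype(int)); print((P[158:176,232:254,2]*1000).round().astype(int))
X=np.array([.9915,-.1299]);Yv=np.array([.1299,.9915])
Q=cloud(g).reshape(-1,3);hs=cv2.cvtColor(g['image'],cv2.COLOR_RGB2HSV).reshape(-1,3)
o=np.array([.562,-.069]); l=np.c_[(Q[:,:2]-o)@X,(Q[:,:2]-o)@Yv,Q[:,2]]
k=(l[:,0]>-.1)&(l[:,0]<-.015)&(abs(l[:,1])<.085)&(abs(l[:,2]-.09)<.015)&(hs[:,1]>70)
A=np.c_[l[k,:2],np.ones(k.sum())]; print(np.degrees(np.linalg.lstsq(A,l[k,2],rcond=None)[0][:2]))
E
```

```text
t: 19.35
eef_pos: [0.5624, 0.2729, 0.5033]
ee_rot: [3.141, -0.001, -1.698]
force: [0.3, -0.5, -0.0]
width: 0.0523
[[  2   8   1  -4   3   9   2   1   4   0   1  -1  -2   2   3   0   1   1]
 [  1   2   0   1  -1  -5   2   0  10  -1   0   0   1   4  -1   2  -1  -1]
 [  1  -6   9   5  -1  -3  -1 217 222 219 218  -3   1  -1  -2   4   2   2]
 [180 177 175 177  21 187 186 219 222 219 228 220   2  -2   1   2  -1  -3]
 [176 172 173 179 177 190 189 211 219 218 219 218   4   2   0   1  -1   2]
 [ 17 162 165 171 174 193 206 208 209 210 216 210   5   2  -3   0   7   0]
 [195 199 108 194 198 186 206 207 207 208 212   0   5   0  -2   0   1  -1]
 [194 191 193 194 198 195 195 194 192 196 195 107   2   2  -2   3   5   2]
 [200 198 191 194 200 194 193 195 197 192 197 191 199   0   5  -4  -2  -1]
 [111 109 110 193 198 193 196 195 193 197 192 196 195 197   3   1   0   2]
 [ 61  67  78  96 184 192 210 205 203 208 105 103   0   1  -2   1   5  -3]
 [ 37  49  44 169 182 182 183 184 187 206   2   3   1  -5   3   2   7   3]
 [ 25  19  21  21  22  16  20  21  19   1   1   1   4  -3   0  -1   2   2]
 [ 25  23  
[... 1063 characters left out ...]
7 198
  193 195 194 195]
 [  0   0   3 104 104 192 195 195 205 205 200 201 193 200 198 199 200 193
  193 193 196 196]
 [  7  -1  -1   4 105 103  13 208 206 211 207 195 180 197 100 107 169 171
  188 191 193 192]
 [  6   1   1  15  22  22  29 181 181 180 187 192 176 104 103  97 164 166
  148 149 151 149]
 [  1   1   3  18  18  17  16  24  24  24  41 175 173  44  22  22 163 158
  113 111 111 102]
 [ -2   5  -2  24  26  16  18  18  20  21  21  35  32  23  23  27 165 109
   89  95 111 111]
 [  3   3   5  21  15  22  22  18  26  20  22  26  20  20  20  23 164 110
   90  86  90  88]
 [  2   2   0  24  16  13  16  20  22  24  21  26  21  18  25  23 159  87
   90  93  87  90]]
[1.39292223 0.08952852]
```

View pics/c11.png

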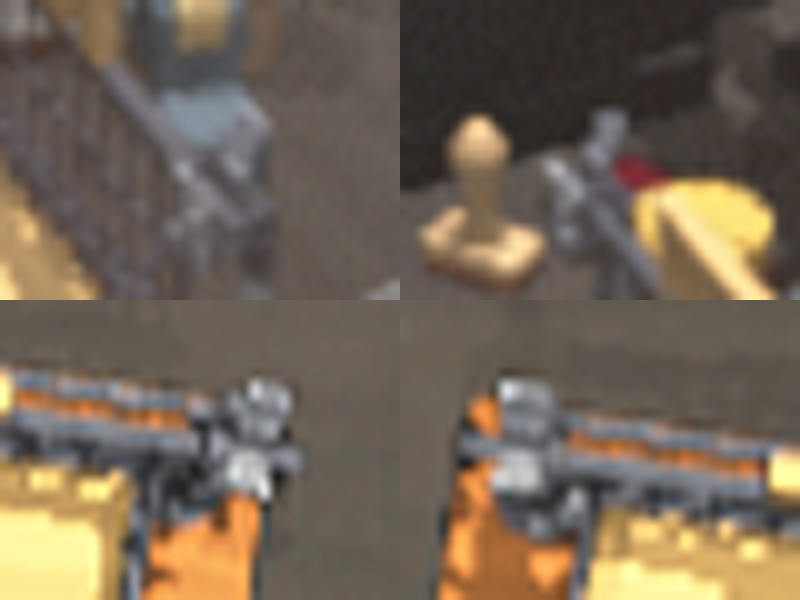

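View pics/scene11.png

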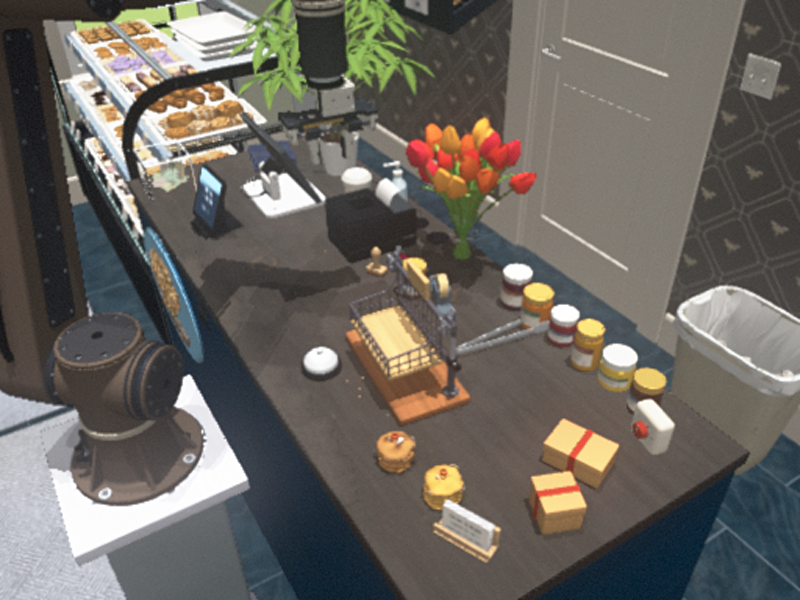

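Both bar ends sit under the jaws, right at (290,460) and left at (470,445) in the crop. The bar's top is at z of about 0.195 on both sides, the lean is 1.4°, and the other things look untouched. I'm handing in.

```bash
python3 -c "
from station import arm
print(arm.job_done())"
```

```text
the job is handed in; nothing more can be done
None
```

The basket is hanging on the stand with both ends of its bar home, and I handed the job in at about 19.5 s.

**What I did:** I gripped the header board across its thickness, carried the basket over the clips and pressed it down in small steps. My first line was 2–3 mm too far back, so the bar pressed on the hard wall and stopped short at about 22 N. I eased it forward, and it then snapped home at roughly 20 N in all, followed by the force drop and the hard bottom. I pressed it there to about 18 N.

**Checks before letting go:**
- The basket was level sideways, within 0.1°.
- Both sides of the bar had dropped about 7 mm.
- The load on the hard bottom was centred between the two clips.
- A 5 N upward pull did not move it.

**Checks after letting go:**
- The top of the bar measured about 195 mm up at both ends, which puts both seats near 191 mm, inside the given range.
- The basket leans back 1.4° on the rail, as expected.
- In the pictures the other things look as they were, and the arm is clear.

**Not confirmed:** I had no direct reading of the jaw angles. That both ends are home rests on the heights, forces and pictures. The wrist moment readings did not fit a simple picture of where the contact was, so I did not rely on them for the sideways correction.

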